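# Build the spacer pack to the gauge and put the rest away

## Robot

A 6-joint arm with a two-finger parallel gripper is mounted at the origin on the work surface. World frame = base frame: x ahead of the robot, y to its left, z up, the work surface at z = 0. Lengths are in m, angles in rad, forces in N, time in s.
With the tool pointing down it reaches from about 0.425 to 0.95 m from the base axis. Payload 14.7 kg.
Tool frame: the origin (TCP) lies at the very end of the fingers, on their centre line; the grasp point (between the pads) lies ctrl.tcp_to_grasp behind it (ctrl.tcp_to_grasp is the distance from the TCP to the grasp point, in m); z points along the fingers, y is the line along which they close (so a half turn about z gives the same grasp; the last joint's range is limited). The gripper opens to 85 mm and grips with 20 to 120 N. Pads are 22 mm wide; open, the fingers measure 114 mm over their backs; the gripper's body (76 mm by 85 mm) begins 54 mm behind the grasp point. The pads swing forward as they close: fully open they stand 13 mm farther back than shut.
Start: joints at [-1.333, 0.48, 1.596, -0, 1.065, -0.047], TCP at [0.183, -0.624, 0.199] pointing down, gripper open.
Joint ranges: [-2.75, 2.75], [-0.82, 2.05], [0.23, 2.67], [-1.56, 4.7], [0.09, 2.69], [-2.92, 2.92]. Speed limits (rad/s): [1.89, 1.89, 2.39, 3.01, 3.01, 3.01].

## Interface

Orientations are given as a unit quaternion [w, x, y, z].
In Python, from cell import ctrl, viewer, workorder, nets gives the robot as it stands.
- The arm moves only by the tool step_arm, never from a script. Its argument "rows" is a list of rows, each an object of numbers: "grip": the gripper command: -1 is shut, 1 is fully open, values between are in proportion; "dx", "dy", "dz": the shift along the tool's x, y, z normalised to -1 to 1, where 1 is 50 mm; "ax", "ay", "az": the turn, a rotation vector about the tool's x, y, z normalised to -1 to 1, where 1 is 180 degrees. In form: [{"grip": .., "dx": .., "dy": .., "dz": .., "ax": .., "ay": .., "az": ..}, ...]. A call has 1 to 20 rows; each row shifts and turns the commanded pose from where the row before left it, along the tool's axes as they then stand; what a row does not reach is not made up. A row lasts 1/12 s, in which the tool goes at most 41.7 mm and 7.16 degrees, less where a joint would pass 70% of its speed; a pose out of reach is approached as far as the arm can. A call with a number of a shift or a turn outside -1 to 1 is refused whole. A call with a gripper value outside its range is refused whole. The fingers move at their own pace and stop on an object; "force" is the grip in N (left out, the last holds). Time passes only in rows, so rows that do not move let the fingers close. It gives the time, the measured TCP pose, the force, the opening and the grip force at its end, in the units of the state.
- ctrl.get_state(): the state, without advancing time (a new reading comes with each control period).
- viewer.capture(name): name is "side" or "top" or "wrist"; returns (picture, depth): 480x640x3 uint8, red, green, blue; 480x640 float32, m along the optical axis (not along the pixel's ray), 0 where there is no reading.
- viewer.camera_info(name): a dict with "camera_matrix" (3x3 intrinsics, pixels), "origin" and "orientation" of the camera in the world. Camera axes: x right, y up, looking along -z (the intrinsics and any distortion apply to the point x, -y, -z); pixel columns grow to the right and rows downward; lengths in m; the calibration is good to about 2 mm. A picture is of the moment at which its call begins: read the wrist's pose just before it. camera_info takes no time and is no camera call; for the wrist camera it gives the pose at the moment of the call.
- workorder.hand_in(): hands the job in; it is judged then, once.
Trained networks look in the newest picture that a camera, given by its name, has taken for a name from the list of things; names that differ only in an ending like _2 or _b are one class to them, and where a whole thing is asked for, a point or a joint stands for the part that bears it (a point fixed in the world has none). Each returns a list of dicts, best first, with "p" (0 to 1); they miss things now and then, are a little off and sometimes report something else, mostly with a low value. They report only what shows in the picture. A call takes as long as a camera call.
- nets.cut_out(thing, camera): "pixels" (480x640 bool, what is visible of it) and "bbox" ([left, top, right, bottom] in pixels, round what is visible of it).
The state is a dict: "time_s": time; "joints": joint angles; "joint_velocities": joint speeds; "joint_efforts": joint torques, N m; "position": TCP position; "orientation": TCP orientation; "force": force on the tool from outside, world axes, zero at the start; "wrist_torque": the same for the moment, N m; "finger_gap": finger opening in m; "finger_force": force on a finger pad.
Only numpy, scipy, OpenCV 4.12 (cv2) and the standard library are available. Lean on these libraries where they do the work, as an engineer would, in place of code of your own. Each camera call takes 0.05 s, during which the arm holds its last target. There are 200 camera calls.

## Task

Build the spacer pack for the polishing head: slide blue slotted spacers from the bench sideways onto the stem, under its red head, lying flat on one another and centred, until the top of the pack is level with the top of the brass gauge post that stands beside the stem, and stop there; turn them so that each slot crosses the slot of the spacer directly beneath it at an angle of at least an eighth of a turn. Lay every other spacer from the bench flat in an empty bay of the wooden tray, one to a bay and about in the middle, and leave the spacer already in the tray, the dish, the puck, the chuck key and the brass clip arm alone.

Things in the scene. Friction and masses are not known exactly. Their poses are not given: they have to be found in the camera images.
- d1_c (a point): Blue slotted spacer, a flat round plastic disc 60 mm across and 10 mm thick, 48 to 84 g, lying on the bench at the start (absent in some runs). Two flats 30 mm long and 52 mm apart (at y = +-26 mm) are there to grip it by. One straight slot, 13 mm wide, runs from the rim at its +x side past the centre and ends 6 mm beyond it. This point is the spacer's centre, 5 mm above its underside; x points out of the slot's mouth, z up.
- d2_c (a point): Another slotted spacer just like d1 on the bench at the start (may be absent); same point and axes.
- d3_c (a point): Another slotted spacer just like d1 on the bench at the start (may be absent); same point and axes.
- d4_c (a point): Another slotted spacer just like d1 on the bench at the start (may be absent); same point and axes.
- d5_c (a point): Another slotted spacer just like d1 on the bench at the start (may be absent); same point and axes.
- d6_c (a point): Another slotted spacer just like d1 on the bench at the start (may be absent); same point and axes.
- d7_c (a point): Another slotted spacer just like d1 on the bench at the start (may be absent); same point and axes.
- s1_c (a point): A spacer of the same kind that lies in one of the tray's bays from the start (two of s1 to s3 are absent); to be left alone. Its centre, 5 mm above its underside.
- s2_c (a point): A spacer of the same kind that lies in one of the tray's bays from the start (two of s1 to s3 are absent); to be left alone. Its centre, 5 mm above its underside.
- s3_c (a point): A spacer of the same kind that lies in one of the tray's bays from the start (two of s1 to s3 are absent); to be left alone. Its centre, 5 mm above its underside.
- stem_seat (a point): Fixed steel stem on which the pack is built: round foot 84 mm across and 6 mm high, on it a seat 38 mm across whose top is 16 mm above the bench; from the seat rises a stem 8 mm across, and on top of that a red head 20 mm across and 4 mm thick, wider than a spacer's slot. Between the seat and the underside of the head are 61 mm. The head's top is 81 mm above the bench. This point is the centre of the seat's top, on the stem's axis; z up.
- gauge_a_top (a point): Centre of the top of a fixed brass gauge post, 14 mm across (28 mm at the foot), red at the top, 56 mm tall, as high as the top of a pack of 4 spacers on the seat. One of the two posts stands about 90 mm from the stem's axis and is the one that counts; the other is parked 0.15 m or more from it and means nothing.
- gauge_b_top (a point): Centre of the top of a fixed brass gauge post, 14 mm across (28 mm at the foot), red at the top, 66 mm tall, as high as the top of a pack of 5 spacers on the seat. One of the two posts stands about 90 mm from the stem's axis and is the one that counts; the other is parked 0.15 m or more from it and means nothing.
- bay1 (a point): Centre of the floor of a bay of the fixed wooden tray (8 mm above the bench). The tray has four bays side by side along its x, 78 mm apart, each 72 mm wide (x) between dark ribs 6 mm wide and 5 mm high, and 122 mm long (y), open at both ends; z up. Held by its flats across y a spacer leaves room for the fingers between the ribs.
- bay2 (a point): Centre of the floor of a bay of the fixed wooden tray (8 mm above the bench). The tray has four bays side by side along its x, 78 mm apart, each 72 mm wide (x) between dark ribs 6 mm wide and 5 mm high, and 122 mm long (y), open at both ends; z up. Held by its flats across y a spacer leaves room for the fingers between the ribs.
- bay3 (a point): Centre of the floor of a bay of the fixed wooden tray (8 mm above the bench). The tray has four bays side by side along its x, 78 mm apart, each 72 mm wide (x) between dark ribs 6 mm wide and 5 mm high, and 122 mm long (y), open at both ends; z up. Held by its flats across y a spacer leaves room for the fingers between the ribs.
- bay4 (a point): Centre of the floor of a bay of the fixed wooden tray (8 mm above the bench). The tray has four bays side by side along its x, 78 mm apart, each 72 mm wide (x) between dark ribs 6 mm wide and 5 mm high, and 122 mm long (y), open at both ends; z up. Held by its flats across y a spacer leaves room for the fingers between the ribs.
- dish_c (a point): Bystander: celadon dish, 84 mm across, 28 mm high; its centre.
- puck_c (a point): Bystander: grey rubber polishing puck, 50 mm across, 22 mm high; its centre.
- key_c (a point): Bystander: lathe chuck key of blued steel lying flat, a T 100 mm long, 96 mm across the bar, 14 mm high; middle of its shank.
- clip_arm: Bystander: fixed stand with a brass arm, foot 60 mm across, 150 mm tall; the arm reaches 120 mm out along its y, with a spring clip and a white stone at the end, 112 mm above the bench. Origin: centre of the foot's underside.

How it is judged:
At the end, for the whole second after the job is handed in: Each bench spacer at rest, flat on the stem (8 mm off axis) or on a bay floor (10 mm across, 32 mm along, 3 mm height). Pack top within 4 mm of the top of the gauge post by the stem, none higher; slots of neighbours in the pack cross at 0.6 rad or more (((horizontal distance between d1_c and stem_seat below 0.008 m and angle between d1_c's own z axis and vertical below 0.1 rad) or (x of d1_c in the frame of bay1 between -0.01 and 0.01 m and y of d1_c in the frame of bay1 between -0.032 and 0.032 m and z of d1_c in the frame of bay1 between 0.002 and 0.008 m and angle between d1_c's own z axis and vertical below 0.08 rad) or (x of d1_c in the frame of bay2 between -0.01 and 0.01 m and y of d1_c in the frame of bay2 between -0.032 and 0.032 m and z of d1_c in the frame of bay2 between 0.002 and 0.008 m and angle between d1_c's own z axis and vertical below 0.08 rad) or (x of d1_c in the frame of bay3 between -0.01 and 0.01 m and y of d1_c in the frame of bay3 between -0.032 and 0.032 m and z of d1_c in the frame of bay3 between 0.002 and 0.008 m and angle between d1_c's own z axis and vertical below 0.08 rad) or (x of d1_c in the frame of bay4 between -0.01 and 0.01 m and y of d1_c in the frame of bay4 between -0.032 and 0.032 m and z of d1_c in the frame of bay4 between 0.002 and 0.008 m and angle between d1_c's own z axis and vertical below 0.08 rad)) and ((horizontal distance between d2_c and stem_seat below 0.008 m and angle between d2_c's own z axis and vertical below 0.1 rad) or (x of d2_c in the frame of bay1 between -0.01 and 0.01 m and y of d2_c in the frame of bay1 between -0.032 and 0.032 m and z of d2_c in the frame of bay1 between 0.002 and 0.008 m and angle between d2_c's own z axis and vertical below 0.08 rad) or (x of d2_c in the frame of bay2 between -0.01 and 0.01 m and y of d2_c in the frame of bay2 between -0.032 and 0.032 m and z of d2_c in the frame of bay2 between 0.002 and 0.008 m and angle between d2_c's own z axis and vertical below 0.08 rad) or (x of d2_c in the frame of bay3 between -0.01 and 0.01 m and y of d2_c in the frame of bay3 between -0.032 and 0.032 m and z of d2_c in the frame of bay3 between 0.002 and 0.008 m and angle between d2_c's own z axis and vertical below 0.08 rad) or (x of d2_c in the frame of bay4 between -0.01 and 0.01 m and y of d2_c in the frame of bay4 between -0.032 and 0.032 m and z of d2_c in the frame of bay4 between 0.002 and 0.008 m and angle between d2_c's own z axis and vertical below 0.08 rad)) and ((horizontal distance between d3_c and stem_seat below 0.008 m and angle between d3_c's own z axis and vertical below 0.1 rad) or (x of d3_c in the frame of bay1 between -0.01 and 0.01 m and y of d3_c in the frame of bay1 between -0.032 and 0.032 m and z of d3_c in the frame of bay1 between 0.002 and 0.008 m and angle between d3_c's own z axis and vertical below 0.08 rad) or (x of d3_c in the frame of bay2 between -0.01 and 0.01 m and y of d3_c in the frame of bay2 between -0.032 and 0.032 m and z of d3_c in the frame of bay2 between 0.002 and 0.008 m and angle between d3_c's own z axis and vertical below 0.08 rad) or (x of d3_c in the frame of bay3 between -0.01 and 0.01 m and y of d3_c in the frame of bay3 between -0.032 and 0.032 m and z of d3_c in the frame of bay3 between 0.002 and 0.008 m and angle between d3_c's own z axis and vertical below 0.08 rad) or (x of d3_c in the frame of bay4 between -0.01 and 0.01 m and y of d3_c in the frame of bay4 between -0.032 and 0.032 m and z of d3_c in the frame of bay4 between 0.002 and 0.008 m and angle between d3_c's own z axis and vertical below 0.08 rad)) and ((horizontal distance between d4_c and stem_seat below 0.008 m and angle between d4_c's own z axis and vertical below 0.1 rad) or (x of d4_c in the frame of bay1 between -0.01 and 0.01 m and y of d4_c in the frame of bay1 between -0.032 and 0.032 m and z of d4_c in the frame of bay1 between 0.002 and 0.008 m and angle between d4_c's own z axis and vertical below 0.08 rad) or (x of d4_c in the frame of bay2 between -0.01 and 0.01 m and y of d4_c in the frame of bay2 between -0.032 and 0.032 m and z of d4_c in the frame of bay2 between 0.002 and 0.008 m and angle between d4_c's own z axis and vertical below 0.08 rad) or (x of d4_c in the frame of bay3 between -0.01 and 0.01 m and y of d4_c in the frame of bay3 between -0.032 and 0.032 m and z of d4_c in the frame of bay3 between 0.002 and 0.008 m and angle between d4_c's own z axis and vertical below 0.08 rad) or (x of d4_c in the frame of bay4 between -0.01 and 0.01 m and y of d4_c in the frame of bay4 between -0.032 and 0.032 m and z of d4_c in the frame of bay4 between 0.002 and 0.008 m and angle between d4_c's own z axis and vertical below 0.08 rad)) and ((horizontal distance between d5_c and stem_seat below 0.008 m and angle between d5_c's own z axis and vertical below 0.1 rad) or (x of d5_c in the frame of bay1 between -0.01 and 0.01 m and y of d5_c in the frame of bay1 between -0.032 and 0.032 m and z of d5_c in the frame of bay1 between 0.002 and 0.008 m and angle between d5_c's own z axis and vertical below 0.08 rad) or (x of d5_c in the frame of bay2 between -0.01 and 0.01 m and y of d5_c in the frame of bay2 between -0.032 and 0.032 m and z of d5_c in the frame of bay2 between 0.002 and 0.008 m and angle between d5_c's own z axis and vertical below 0.08 rad) or (x of d5_c in the frame of bay3 between -0.01 and 0.01 m and y of d5_c in the frame of bay3 between -0.032 and 0.032 m and z of d5_c in the frame of bay3 between 0.002 and 0.008 m and angle between d5_c's own z axis and vertical below 0.08 rad) or (x of d5_c in the frame of bay4 between -0.01 and 0.01 m and y of d5_c in the frame of bay4 between -0.032 and 0.032 m and z of d5_c in the frame of bay4 between 0.002 and 0.008 m and angle between d5_c's own z axis and vertical below 0.08 rad)) and ((horizontal distance between d6_c and stem_seat below 0.008 m and angle between d6_c's own z axis and vertical below 0.1 rad) or (x of d6_c in the frame of bay1 between -0.01 and 0.01 m and y of d6_c in the frame of bay1 between -0.032 and 0.032 m and z of d6_c in the frame of bay1 between 0.002 and 0.008 m and angle between d6_c's own z axis and vertical below 0.08 rad) or (x of d6_c in the frame of bay2 between -0.01 and 0.01 m and y of d6_c in the frame of bay2 between -0.032 and 0.032 m and z of d6_c in the frame of bay2 between 0.002 and 0.008 m and angle between d6_c's own z axis and vertical below 0.08 rad) or (x of d6_c in the frame of bay3 between -0.01 and 0.01 m and y of d6_c in the frame of bay3 between -0.032 and 0.032 m and z of d6_c in the frame of bay3 between 0.002 and 0.008 m and angle between d6_c's own z axis and vertical below 0.08 rad) or (x of d6_c in the frame of bay4 between -0.01 and 0.01 m and y of d6_c in the frame of bay4 between -0.032 and 0.032 m and z of d6_c in the frame of bay4 between 0.002 and 0.008 m and angle between d6_c's own z axis and vertical below 0.08 rad)) and ((horizontal distance between d7_c and stem_seat below 0.008 m and angle between d7_c's own z axis and vertical below 0.1 rad) or (x of d7_c in the frame of bay1 between -0.01 and 0.01 m and y of d7_c in the frame of bay1 between -0.032 and 0.032 m and z of d7_c in the frame of bay1 between 0.002 and 0.008 m and angle between d7_c's own z axis and vertical below 0.08 rad) or (x of d7_c in the frame of bay2 between -0.01 and 0.01 m and y of d7_c in the frame of bay2 between -0.032 and 0.032 m and z of d7_c in the frame of bay2 between 0.002 and 0.008 m and angle between d7_c's own z axis and vertical below 0.08 rad) or (x of d7_c in the frame of bay3 between -0.01 and 0.01 m and y of d7_c in the frame of bay3 between -0.032 and 0.032 m and z of d7_c in the frame of bay3 between 0.002 and 0.008 m and angle between d7_c's own z axis and vertical below 0.08 rad) or (x of d7_c in the frame of bay4 between -0.01 and 0.01 m and y of d7_c in the frame of bay4 between -0.032 and 0.032 m and z of d7_c in the frame of bay4 between 0.002 and 0.008 m and angle between d7_c's own z axis and vertical below 0.08 rad)) and (horizontal distance between gauge_a_top and stem_seat above 0.13 m or ((horizontal distance between d1_c and stem_seat below 0.008 m and angle between d1_c's own z axis and vertical below 0.1 rad) and z of d1_c in the frame of gauge_a_top between -0.009 and -0.001 m) or ((horizontal distance between d2_c and stem_seat below 0.008 m and angle between d2_c's own z axis and vertical below 0.1 rad) and z of d2_c in the frame of gauge_a_top between -0.009 and -0.001 m) or ((horizontal distance between d3_c and stem_seat below 0.008 m and angle between d3_c's own z axis and vertical below 0.1 rad) and z of d3_c in the frame of gauge_a_top between -0.009 and -0.001 m) or ((horizontal distance between d4_c and stem_seat below 0.008 m and angle between d4_c's own z axis and vertical below 0.1 rad) and z of d4_c in the frame of gauge_a_top between -0.009 and -0.001 m) or ((horizontal distance between d5_c and stem_seat below 0.008 m and angle between d5_c's own z axis and vertical below 0.1 rad) and z of d5_c in the frame of gauge_a_top between -0.009 and -0.001 m) or ((horizontal distance between d6_c and stem_seat below 0.008 m and angle between d6_c's own z axis and vertical below 0.1 rad) and z of d6_c in the frame of gauge_a_top between -0.009 and -0.001 m) or ((horizontal distance between d7_c and stem_seat below 0.008 m and angle between d7_c's own z axis and vertical below 0.1 rad) and z of d7_c in the frame of gauge_a_top between -0.009 and -0.001 m)) and (horizontal distance between d1_c and gauge_a_top above 0.125 m or z of d1_c in the frame of gauge_a_top below -0.001 m) and (horizontal distance between d2_c and gauge_a_top above 0.125 m or z of d2_c in the frame of gauge_a_top below -0.001 m) and (horizontal distance between d3_c and gauge_a_top above 0.125 m or z of d3_c in the frame of gauge_a_top below -0.001 m) and (horizontal distance between d4_c and gauge_a_top above 0.125 m or z of d4_c in the frame of gauge_a_top below -0.001 m) and (horizontal distance between d5_c and gauge_a_top above 0.125 m or z of d5_c in the frame of gauge_a_top below -0.001 m) and (horizontal distance between d6_c and gauge_a_top above 0.125 m or z of d6_c in the frame of gauge_a_top below -0.001 m) and (horizontal distance between d7_c and gauge_a_top above 0.125 m or z of d7_c in the frame of gauge_a_top below -0.001 m) and (horizontal distance between gauge_b_top and stem_seat above 0.13 m or ((horizontal distance between d1_c and stem_seat below 0.008 m and angle between d1_c's own z axis and vertical below 0.1 rad) and z of d1_c in the frame of gauge_b_top between -0.009 and -0.001 m) or ((horizontal distance between d2_c and stem_seat below 0.008 m and angle between d2_c's own z axis and vertical below 0.1 rad) and z of d2_c in the frame of gauge_b_top between -0.009 and -0.001 m) or ((horizontal distance between d3_c and stem_seat below 0.008 m and angle between d3_c's own z axis and vertical below 0.1 rad) and z of d3_c in the frame of gauge_b_top between -0.009 and -0.001 m) or ((horizontal distance between d4_c and stem_seat below 0.008 m and angle between d4_c's own z axis and vertical below 0.1 rad) and z of d4_c in the frame of gauge_b_top between -0.009 and -0.001 m) or ((horizontal distance between d5_c and stem_seat below 0.008 m and angle between d5_c's own z axis and vertical below 0.1 rad) and z of d5_c in the frame of gauge_b_top between -0.009 and -0.001 m) or ((horizontal distance between d6_c and stem_seat below 0.008 m and angle between d6_c's own z axis and vertical below 0.1 rad) and z of d6_c in the frame of gauge_b_top between -0.009 and -0.001 m) or ((horizontal distance between d7_c and stem_seat below 0.008 m and angle between d7_c's own z axis and vertical below 0.1 rad) and z of d7_c in the frame of gauge_b_top between -0.009 and -0.001 m)) and (horizontal distance between d1_c and gauge_b_top above 0.125 m or z of d1_c in the frame of gauge_b_top below -0.001 m) and (horizontal distance between d2_c and gauge_b_top above 0.125 m or z of d2_c in the frame of gauge_b_top below -0.001 m) and (horizontal distance between d3_c and gauge_b_top above 0.125 m or z of d3_c in the frame of gauge_b_top below -0.001 m) and (horizontal distance between d4_c and gauge_b_top above 0.125 m or z of d4_c in the frame of gauge_b_top below -0.001 m) and (horizontal distance between d5_c and gauge_b_top above 0.125 m or z of d5_c in the frame of gauge_b_top below -0.001 m) and (horizontal distance between d6_c and gauge_b_top above 0.125 m or z of d6_c in the frame of gauge_b_top below -0.001 m) and (horizontal distance between d7_c and gauge_b_top above 0.125 m or z of d7_c in the frame of gauge_b_top below -0.001 m) and (distance between d1_c and d2_c above 0.016 m or angle between the x axis of d1_c and the x axis of d2_c, either way round above 0.6 rad) and (distance between d1_c and d3_c above 0.016 m or angle between the x axis of d1_c and the x axis of d3_c, either way round above 0.6 rad) and (distance between d1_c and d4_c above 0.016 m or angle between the x axis of d1_c and the x axis of d4_c, either way round above 0.6 rad) and (distance between d1_c and d5_c above 0.016 m or angle between the x axis of d1_c and the x axis of d5_c, either way round above 0.6 rad) and (distance between d1_c and d6_c above 0.016 m or angle between the x axis of d1_c and the x axis of d6_c, either way round above 0.6 rad) and (distance between d1_c and d7_c above 0.016 m or angle between the x axis of d1_c and the x axis of d7_c, either way round above 0.6 rad) and (distance between d2_c and d3_c above 0.016 m or angle between the x axis of d2_c and the x axis of d3_c, either way round above 0.6 rad) and (distance between d2_c and d4_c above 0.016 m or angle between the x axis of d2_c and the x axis of d4_c, either way round above 0.6 rad) and (distance between d2_c and d5_c above 0.016 m or angle between the x axis of d2_c and the x axis of d5_c, either way round above 0.6 rad) and (distance between d2_c and d6_c above 0.016 m or angle between the x axis of d2_c and the x axis of d6_c, either way round above 0.6 rad) and (distance between d2_c and d7_c above 0.016 m or angle between the x axis of d2_c and the x axis of d7_c, either way round above 0.6 rad) and (distance between d3_c and d4_c above 0.016 m or angle between the x axis of d3_c and the x axis of d4_c, either way round above 0.6 rad) and (distance between d3_c and d5_c above 0.016 m or angle between the x axis of d3_c and the x axis of d5_c, either way round above 0.6 rad) and (distance between d3_c and d6_c above 0.016 m or angle between the x axis of d3_c and the x axis of d6_c, either way round above 0.6 rad) and (distance between d3_c and d7_c above 0.016 m or angle between the x axis of d3_c and the x axis of d7_c, either way round above 0.6 rad) and (distance between d4_c and d5_c above 0.016 m or angle between the x axis of d4_c and the x axis of d5_c, either way round above 0.6 rad) and (distance between d4_c and d6_c above 0.016 m or angle between the x axis of d4_c and the x axis of d6_c, either way round above 0.6 rad) and (distance between d4_c and d7_c above 0.016 m or angle between the x axis of d4_c and the x axis of d7_c, either way round above 0.6 rad) and (distance between d5_c and d6_c above 0.016 m or angle between the x axis of d5_c and the x axis of d6_c, either way round above 0.6 rad) and (distance between d5_c and d7_c above 0.016 m or angle between the x axis of d5_c and the x axis of d7_c, either way round above 0.6 rad) and (distance between d6_c and d7_c above 0.016 m or angle between the x axis of d6_c and the x axis of d7_c, either way round above 0.6 rad) and linear speed of each of d1, d2, d3, d4, d5, d6, d7 below 0.02 m/s); the robot touches nothing.
It fails at once if the spacer that was in the tray is shifted by more than 30 mm (distance of any of s1_c, s2_c, s3_c from where it was at the start of the episode above 0.03 m).
It fails at once if the dish, the puck or the chuck key is shifted by more than 25 mm (distance of any of dish_c, puck_c, key_c from where it was at the start of the episode above 0.025 m).
It fails at once if the brass clip arm is pushed with more than 8 N (contact force between any of the arm, the fingers and clip_arm above 8 N).
Of s1, s2, s3 only 1 to 1 are there at a start; the rules pass over those that are not, and their reading is None.
Of d1, d2, d3, d4, d5, d6, d7 only 6 to 7 are there at a start; the rules pass over those that are not, and their reading is None.
At some moment in a run one of d1, d2, d3, d4, d5, d6, d7 may be knocked a few centimetres aside while the robot is not near it.
It also fails if it takes over 192 s, if anything falls off the work surface, if the arm or the gripper's body presses on something with over 40 N, if the wrist force passes 120 N, or if a joint passes its speed limit or range.

## Working session

There is one attempt and no reset: what is moved stays moved. The work goes in short steps, Python scripts to look and compute and a tool call to move; the robot and the scene stay as the last step left them, time stands still between calls to the robot, and variables do not carry over. Pictures are saved under pics/ and viewed, at most 14 in all, crops included, and the job is handed in when it is done.

Besides the shell and the picture viewer there is one more tool, called after "Emit:" in YAML: its name, and indented under it one key for each argument. step_arm: Moves the arm, as the interface text tells. Scaled input: -1 to 1 covers 50 mm each way for a shift and 180 degrees each way for a turn. Its arguments: {"type":"object","properties":{"rows":{"type":"array"},"force":{"type":"number"}},"required":["rows"]}

```bash
ls; mkdir -p pics
python3 - <<'E'
from cell import ctrl,viewer
import cv2,numpy as np
for n in("top","side"):
    im,d=viewer.capture(n);cv2.imwrite(f"pics/{n}0.png",im[:,:,::-1]);np.savez(f"{n}0.npz",im=im,d=d)
    i=viewer.camera_info(n);print(n,i)
i=viewer.camera_info("wrist");print(i);print(ctrl.get_state(),ctrl.tcp_to_grasp)
E
```

```text
pics
top {'camera_matrix': array([[523.57240818,   0.        , 327.71996621],
       [  0.        , 523.57240818, 238.1010578 ],
       [  0.        ,   0.        ,   1.        ]]), 'origin': array([ 0.53254517, -0.04039703,  1.15732082]), 'orientation': array([-0.70474552, -0.03129668,  0.03034628,  0.7081196 ])}
side {'camera_matrix': array([[567.03700097,   0.        , 310.48333232],
       [  0.        , 567.03700097, 240.01729013],
       [  0.        ,   0.        ,   1.        ]]), 'origin': array([0.52404344, 0.79300171, 0.8630238 ]), 'orientation': array([-0.05908133, -0.02422475,  0.3920074 ,  0.9177433 ])}
{'camera_matrix': array([[372.92207608,   0.        , 317.5422786 ],
       [  0.        , 372.92207608, 240.19439436],
       [  0.        ,   0.        ,   1.        ]]), 'origin': array([ 0.26045895, -0.60122972,  0.37293366]), 'orientation': array([ 0.7901882 , -0.12803896,  0.09711814, -0.59141922])}
{'time_s': 0.1, 'joints': array([-1.33260727e+00,  4.80773451e-01,  1.59680981e+00,  7.07239843e-06,
        1.06508268e+00, -4.66136422e-02]), 'joint_velocities': array([-7.32565320e-04, -1.62110378e-03, -2.17676759e-03, -4.66252707e-05,
       -2.52480924e-03, -1.19068760e-03]), 'joint_efforts': array([ 1.50482578e-03, -9.52256370e+01, -4.31040180e+01,  3.51163408e-05,
        5.21890164e-03, -4.02053490e-05]), 'position': array([ 0.1825494 , -0.62342526,  0.19833416]), 'orientation': array([-5.34478943e-04,  9.89878151e-01,  1.41918847e-01, -4.82467779e-05]), 'force': array([-0.4016435 ,  0.2270471 ,  0.65855116]), 'wrist_torque': array([-0.04363691, -0.02315403, -0.0091942 ]), 'finger_force': 0.0, 'finger_gap': 0.08538508349624735} 0.0187
```

View pics/top0.png

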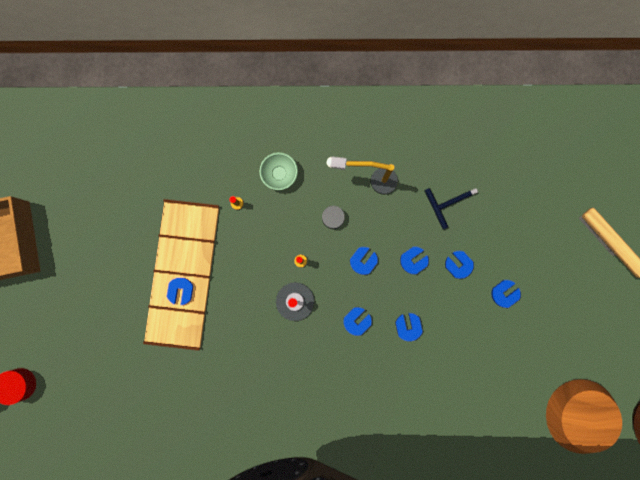

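View pics/side0.png

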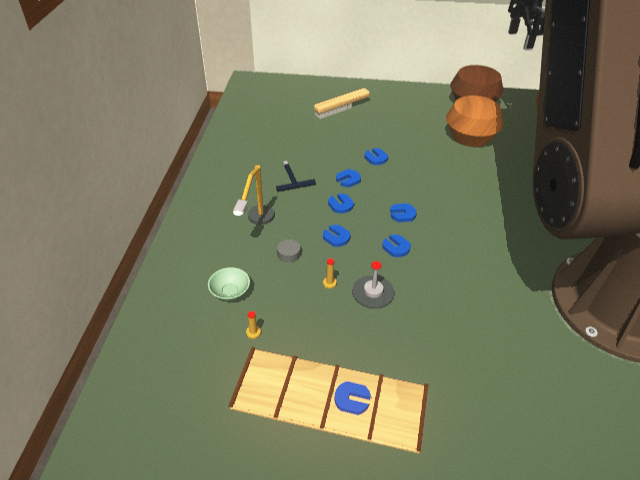

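The top view shows seven blue spacers on the bench at (365,261), (415,261), (460,265), (507,294), (358,321), (409,327) and one spare in the tray at (180,292). The stem is at about (295,302), the near gauge post at (300,261) and the parked one at (236,203).

```bash
cat > h.py <<'E'
import numpy as np,cv2
from scipy.optimize import minimize
from scipy.spatial.transform import Rotation as R
from cell import ctrl,viewer
def cam(n):
    i=viewer.camera_info(n);q=i["orientation"]
    return i["camera_matrix"],np.array(i["origin"]),R.from_quat([q[1],q[2],q[3],q[0]]).as_matrix()
def atz(c,uv,z):
    K,o,M=c;uv=np.atleast_2d(uv).astype(float)
    r=np.c_[(uv[:,0]-K[0,2])/K[0,0],-(uv[:,1]-K[1,2])/K[1,1],-np.ones(len(uv))]@M.T
    return o+r*((z-o[2])/r[:,2])[:,None]
def cloud(c,d):
    K,o,M=c;v,u=np.mgrid[:480,:640]
    p=np.stack([(u-K[0,2])/K[0,0]*d,-(v-K[1,2])/K[1,1]*d,-d],-1)
    return p@M.T+o
def proj(c,p):
    K,o,M=c;q=(np.atleast_2d(p)-o)@M
    return np.c_[K[0,2]+K[0,0]*q[:,0]/-q[:,2],K[1,2]-K[1,1]*q[:,1]/-q[:,2]]
def shape():
    a=np.linspace(0,2*np.pi,181);p=np.c_[30*np.cos(a),np.clip(30*np.sin(a),-26,26)]
    p=p[(abs(p[:,1])>6.5)|(p[:,0]<0)]
    p=p[np.argsort(np.arctan2(p[:,1],p[:,0])%(2*np.pi))]
    return np.r_[p,[[29.3,-6.5],[-6,-6.5],[-6,6.5],[29.3,6.5]]]/1000
S=shape()
def fit(c,mask,z):
    """fit x,y,yaw of a spacer whose top is at z to a mask (one component)"""
    v,u=np.nonzero(mask);k=4;u0,v0=u.min()-8,v.min()-8;w,h=u.max()-u0+9,v.max()-v0+9
    m=cv2.resize(mask[max(v0,0):v0+h,max(u0,0):u0+w].astype(np.float32),None,fx=k,fy=k)
    u0=max(u0,0);v0=max(v0,0)
    def ren(t):
        C,s=np.cos(t[2]),np.sin(t[2]);P=np.c_[S@[C,-s]+t[0],S@[s,C]+t[1],np.full(len(S),z)]
        q=((proj(c,P)-[u0,v0]+.5)*k-.5)
        im=np.zeros(m.shape,np.uint8);cv2.fillPoly(im,[np.round(q*16).astype(np.int32)],1,shift=4);return im
    def cost(t): r=ren(t);return 1-np.minimum(r,m).sum()/np.maximum(r,m).sum()
    p0=atz(c,[[u.mean(),v.mean()]],z)[0][:2];best=None
    cand=min(((cost([*p0,a]),a) for a in np.arange(0,2*np.pi,.17)))
    r=minimize(cost,[*p0,cand[1]],method="Nelder-Mead",options=dict(initial_simplex=[[*p0,cand[1]],[p0[0]+.004,p0[1],cand[1]],[p0[0],p0[1]+.004,cand[1]],[*p0,cand[1]+.15]],xatol=1e-5,fatol=1e-5))
    return r.x[0],r.x[1],(r.x[2]+np.pi)%(2*np.pi)-np.pi,1-r.fun
def blue(im):
    h=cv2.cvtColor(im,cv2.COLOR_RGB2HSV);return cv2.inRange(h,(105,150,60),(130,255,255))
def spacers(n="top",z=.01,amin=150,zs=None):
    c=cam(n);im,d=viewer.capture(n);b=blue(im);k,l,st,_=cv2.connectedComponentsWithStats(b);out=[]
    for i in range(1,k):
        if st[i,4]>amin and st[i,0]>0 and st[i,1]>0 and st[i,0]+st[i,2]<640 and st[i,1]+st[i,3]<480:
            out.append(fit(c,l==i,z))
    return out,im,d,c
def st():
    s=ctrl.get_state();q=s["orientation"];M=R.from_quat([q[1],q[2],q[3],q[0]]).as_matrix()
    return s,M
def go(x,y,z,psi,half=True):
    """total turn (az units), and then tool-axis shift in 50 mm units"""
    s,M=st();now=np.arctan2(M[1,0],M[0,0]);d=(now-psi+np.pi)%(2*np.pi)-np.pi
    if half: d=(d+np.pi/2)%np.pi-np.pi/2
    t=now-d;e=np.array([x,y,z])-s["position"];tx=np.array([np.cos(t),np.sin(t)]);ty=np.array([np.sin(t),-np.cos(t)])
    print("t",round(s["time_s"],2),"TCP",np.round(s["position"],4),"yaw",round(now,3),"->",round(t,3),"j6",round(s["joints"][5],2),"gap",round(s["finger_gap"],4),"F",np.round(s["force"],1))
    print(" az total %.4f (rows>=%d)  dx %.3f dy %.3f dz %.3f"%(d/np.pi,np.ceil(abs(d)/np.pi/.039),e[:2]@tx/.05,e[:2]@ty/.05,-e[2]/.05), "tilt",np.round(M[:,2],4))
E
python3 - <<'E'
from h import *
o,im,d,c=spacers()
for s in o: print(np.round(s,4), round(np.hypot(s[0],s[1]),3))
P=cloud(c,d)
h=cv2.cvtColor(im,cv2.COLOR_RGB2HSV)
red=((h[:,:,0]<6)|(h[:,:,0]>174))&(h[:,:,1]>180)&(h[:,:,2]>120)
k,l,s,ce=cv2.connectedComponentsWithStats(red.astype(np.uint8))
for i in range(1,k):
    if s[i,4]>8:
        print("red",ce[i].round(1),s[i,4],"med",np.median(P[l==i],0).round(4),"zmax",P[l==i][:,2].max().round(4), [atz(c,ce[i],z)[0,:2].round(4) for z in(.056,.066,.081)])
for u,v in [(295,320),(182,220),(250,300),(180,270),(195,203)]: print(u,v,P[v,u].round(4))
# dark ribs of tray
w=(h[:,:,0]>8)&(h[:,:,0]<25)&(h[:,:,2]>150);w[:, :140]=0;w[:,225:]=0
v,u=np.nonzero(w);print(cv2.minAreaRect(atz(c,np.c_[u,v],.008)[:,:2].astype(np.float32)))
# side red
c=cam("side");z=np.load("side0.npz");P=cloud(c,z["d"]);h=cv2.cvtColor(z["im"],cv2.COLOR_RGB2HSV)
red=((h[:,:,0]<6)|(h[:,:,0]>174))&(h[:,:,1]>180)&(h[:,:,2]>120)
k,l,s,ce=cv2.connectedComponentsWithStats(red.astype(np.uint8))
for i in range(1,k):
    if s[i,4]>8: print("side red",ce[i].round(1),s[i,4],np.median(P[l==i],0).round(4),P[l==i][:,2].max().round(4))
E
```

```text
[ 0.5835 -0.1174 -0.6486  0.9167] 0.595
[ 0.5838 -0.2283 -0.981   0.9165] 0.627
[ 0.5738 -0.3264  0.7304  0.9085] 0.66
[0.5189 0.2844 3.0122 0.8968] 0.592
[ 0.5102 -0.4264 -0.9332  0.904 ] 0.665
[ 0.4523 -0.1021 -0.7781  0.9124] 0.464
[ 0.4394 -0.2138  0.232   0.9103] 0.489
red [232.3 199.2] 34 med [0.713  0.1634 0.0568] zmax 0.0609 [array([0.7129, 0.1633]), array([0.7112, 0.1615]), array([0.7088, 0.1587])]
red [299.2 259.4] 26 med [0.5836 0.0209 0.0663] zmax 0.0692 [array([0.5841, 0.0212]), array([0.5836, 0.0206]), array([0.5829, 0.0198])]
red [292.2 302.5] 57 med [0.4959 0.0342 0.0822] zmax 0.0882 [array([0.4942, 0.0357]), array([0.4945, 0.035 ]), array([0.495, 0.034])]
red [ 11.2 387.3] 756 med [0.3207 0.6245 0.0407] zmax 1.1573 [array([0.3231, 0.6149]), array([0.325, 0.609]), array([0.3278, 0.6   ])]
295 320 [0.4546 0.0329 0.008 ]
182 220 [0.6755 0.2846 0.0022]
250 300 [0.4981 0.132  0.002 ]
180 270 [0.5643 0.2844 0.0108]
195 203 [0.7116 0.2533 0.014 ]
((0.5570001602172852, 0.2822321057319641), (0.12209071964025497, 0.3078650236129761), 83.14376831054688)
side red [330.1 261.4] 36 [0.5827 0.0221 0.0667] 0.0693
side red [376.  264.7] 63 [0.4939 0.0347 0.0813] 0.0846
side red [251.  314.2] 40 [0.7122 0.1629 0.0561] 0.0601
```

Run:
```python
from h import *
go(.4394,-.2138,.12,.232)
```

```text
t 0.15 TCP [ 0.1826 -0.6235  0.1984] yaw 0.285 -> 0.232 j6 -0.05 gap 0.0855 F [ 0.1  0.  -0.7]
 az total 0.0168 (rows>=1)  dx 6.882 dy -6.793 dz 1.568 tilt [-2.e-04  9.e-04 -1.e+00]
```

Emit:
step_arm:
  rows:
    - {"grip": 1, "az": 0.0168}
    - {"grip": 1, "dx": 0.405, "dy": -0.4, "dz": 0.092}
    - {"grip": 1, "dx": 0.405, "dy": -0.4, "dz": 0.092}
    - {"grip": 1, "dx": 0.405, "dy": -0.4, "dz": 0.092}
    - {"grip": 1, "dx": 0.405, "dy": -0.4, "dz": 0.092}
    - {"grip": 1, "dx": 0.405, "dy": -0.4, "dz": 0.092}
    - {"grip": 1, "dx": 0.405, "dy": -0.4, "dz": 0.092}
    - {"grip": 1, "dx": 0.405, "dy": -0.4, "dz": 0.092}
    - {"grip": 1, "dx": 0.405, "dy": -0.4, "dz": 0.092}
    - {"grip": 1, "dx": 0.405, "dy": -0.4, "dz": 0.092}
    - {"grip": 1, "dx": 0.405, "dy": -0.4, "dz": 0.092}
    - {"grip": 1, "dx": 0.405, "dy": -0.4, "dz": 0.092}
    - {"grip": 1, "dx": 0.405, "dy": -0.4, "dz": 0.092}
    - {"grip": 1, "dx": 0.405, "dy": -0.4, "dz": 0.092}
    - {"grip": 1, "dx": 0.405, "dy": -0.4, "dz": 0.092}
    - {"grip": 1, "dx": 0.405, "dy": -0.4, "dz": 0.092}
    - {"grip": 1, "dx": 0.405, "dy": -0.4, "dz": 0.092}
    - {"grip": 1, "dx": 0.405, "dy": -0.4, "dz": 0.092}
    - {"grip": 1}
    - {"grip": 1}

```text
$.rows[0]: bad value
```

Run:
```python
from h import *
o,im,d,c=spacers("wrist",amin=800)
for s in o: print(np.round(s,4))
go(.4394,-.2138,.0,.232)
cv2.imwrite("pics/w1.png",im[:,:,::-1])
```

```text
t 0.2 TCP [ 0.1826 -0.6235  0.1985] yaw 0.285 -> 0.232 j6 -0.05 gap 0.0854 F [-0.3 -0.3  0.2]
 az total 0.0168 (rows>=1)  dx 6.883 dy -6.794 dz 3.970 tilt [-2.e-04  8.e-04 -1.e+00]
```

View pics/w1.png

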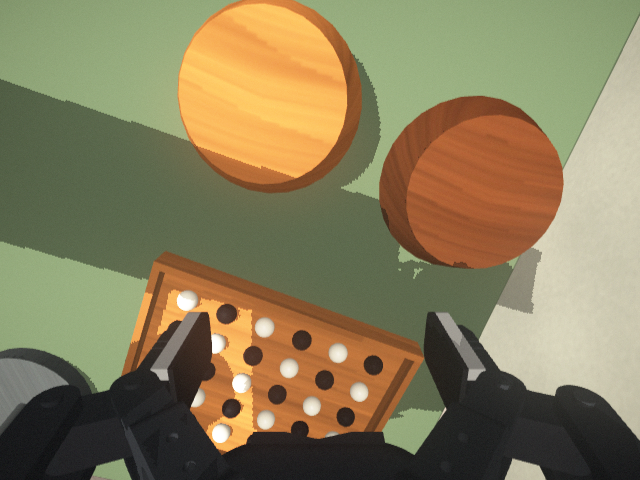

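The wrist view shows a board with marbles and two wooden stools; none of it is in the task. The row needs all seven keys, so I'll resend it that way.

Emit:
step_arm:
  rows:
    - {"grip": 1, "dx": 0.4, "dy": -0.4, "dz": 0, "ax": 0, "ay": 0, "az": 0}
    - {"grip": 1, "dx": 0.4, "dy": -0.4, "dz": 0, "ax": 0, "ay": 0, "az": 0}
    - {"grip": 1, "dx": 0.4, "dy": -0.4, "dz": 0, "ax": 0, "ay": 0, "az": 0}
    - {"grip": 1, "dx": 0.4, "dy": -0.4, "dz": 0, "ax": 0, "ay": 0, "az": 0}
    - {"grip": 1, "dx": 0.4, "dy": -0.4, "dz": 0, "ax": 0, "ay": 0, "az": 0}
    - {"grip": 1, "dx": 0.4, "dy": -0.4, "dz": 0, "ax": 0, "ay": 0, "az": 0}
    - {"grip": 1, "dx": 0.4, "dy": -0.4, "dz": 0, "ax": 0, "ay": 0, "az": 0}
    - {"grip": 1, "dx": 0.4, "dy": -0.4, "dz": 0.1, "ax": 0, "ay": 0, "az": 0}
    - {"grip": 1, "dx": 0.4, "dy": -0.4, "dz": 0.1, "ax": 0, "ay": 0, "az": 0}
    - {"grip": 1, "dx": 0.4, "dy": -0.4, "dz": 0.1, "ax": 0, "ay": 0, "az": 0}
    - {"grip": 1, "dx": 0.4, "dy": -0.4, "dz": 0.1, "ax": 0, "ay": 0, "az": 0}
    - {"grip": 1, "dx": 0.4, "dy": -0.4, "dz": 0.1, "ax": 0, "ay": 0, "az": 0}
    - {"grip": 1, "dx": 0.4, "dy": -0.4, "dz": 0.1, "ax": 0, "ay": 0, "az": 0}
    - {"grip": 1, "dx": 0.4, "dy": -0.4, "dz": 0.1, "ax": 0, "ay": 0, "az": 0}
    - {"grip": 1, "dx": 0.4, "dy": -0.4, "dz": 0.1, "ax": 0, "ay": 0, "az": 0}
    - {"grip": 1, "dx": 0.4, "dy": -0.4, "dz": 0.2, "ax": 0, "ay": 0, "az": 0.0168}
    - {"grip": 1, "dx": 0, "dy": 0, "dz": 0, "ax": 0, "ay": 0, "az": 0}
    - {"grip": 1, "dx": 0, "dy": 0, "dz": 0, "ax": 0, "ay": 0, "az": 0}

```text
time_s: 1.7
position: [0.4, -0.2255, 0.1485]
orientation: [-0.0, 0.993, 0.117, -0.0]
force: [-1.0, -0.5, 0.8]
finger_gap: 0.0855
finger_force: 0.0
```

Run:
```python
from h import *
o,im,d,c=spacers("wrist",amin=800)
for s in o: print(np.round(s,4))
go(.4394,-.2138,.0,.232)
cv2.imwrite("pics/w2.png",im[:,:,::-1])
```

```text
[ 0.452  -0.1024 -0.7956  0.935 ]
[ 0.5103 -0.4244 -0.9637  0.8626]
[ 0.4395 -0.2134  0.219   0.963 ]
t 1.75 TCP [ 0.3999 -0.2266  0.1489] yaw 0.234 -> 0.232 j6 0.76 gap 0.0855 F [-0.3 -0.5  0.3]
 az total 0.0007 (rows>=1)  dx 0.827 dy -0.067 dz 2.977 tilt [-3.e-04 -0.e+00 -1.e+00]
```

View pics/w2.png

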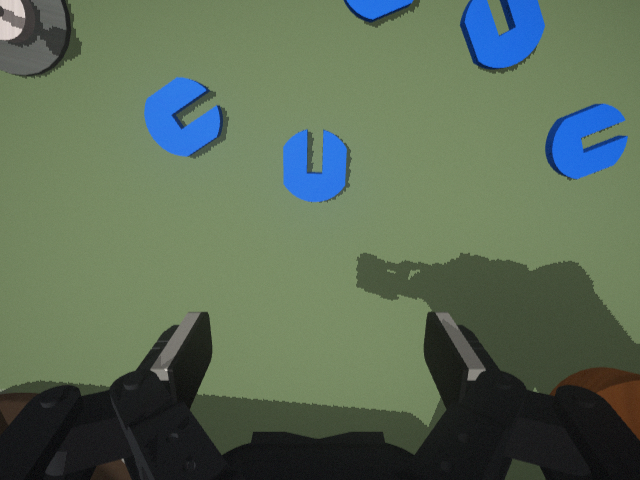

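The wrist view shows the target spacer at (316,165) with its slot facing away from the tool. It agrees with the top fit to within 1 mm, so I'll pick it up.

Emit:
step_arm:
  rows:
    - {"grip": 1, "dx": 0.41, "dy": -0.033, "dz": 0, "ax": 0, "ay": 0, "az": 0}
    - {"grip": 1, "dx": 0.41, "dy": -0.033, "dz": 0, "ax": 0, "ay": 0, "az": 0}
    - {"grip": 1, "dx": 0, "dy": 0, "dz": 0.6, "ax": 0, "ay": 0, "az": 0}
    - {"grip": 1, "dx": 0, "dy": 0, "dz": 0.6, "ax": 0, "ay": 0, "az": 0}
    - {"grip": 1, "dx": 0, "dy": 0, "dz": 0.6, "ax": 0, "ay": 0, "az": 0}
    - {"grip": 1, "dx": 0, "dy": 0, "dz": 0.5, "ax": 0, "ay": 0, "az": 0}
    - {"grip": 1, "dx": 0, "dy": 0, "dz": 0.4, "ax": 0, "ay": 0, "az": 0}
    - {"grip": 1, "dx": 0, "dy": 0, "dz": 0.25, "ax": 0, "ay": 0, "az": 0}
    - {"grip": 1, "dx": 0, "dy": 0, "dz": 0, "ax": 0, "ay": 0, "az": 0}
    - {"grip": 0, "dx": 0, "dy": 0, "dz": 0, "ax": 0, "ay": 0, "az": 0}
    - {"grip": -0.5, "dx": 0, "dy": 0, "dz": 0, "ax": 0, "ay": 0, "az": 0}
    - {"grip": -0.5, "dx": 0, "dy": 0, "dz": 0, "ax": 0, "ay": 0, "az": 0}
    - {"grip": -0.5, "dx": 0, "dy": 0, "dz": 0, "ax": 0, "ay": 0, "az": 0}
    - {"grip": -0.5, "dx": 0, "dy": 0, "dz": 0, "ax": 0, "ay": 0, "az": 0}
    - {"grip": -0.5, "dx": 0, "dy": 0, "dz": 0, "ax": 0, "ay": 0, "az": 0}
    - {"grip": -0.5, "dx": 0, "dy": 0, "dz": 0, "ax": 0, "ay": 0, "az": 0}
  force: 50

```text
time_s: 3.08
position: [0.4392, -0.2142, 0.0017]
orientation: [0.0, 0.993, 0.116, 0.0]
force: [-1.3, -0.4, 0.2]
finger_gap: 0.0215
finger_force: 0.0
```

Run:
```python
from h import *
go(.4408,.2962,.15,-.12)
s,M=st();print(s["finger_force"])
```

```text
t 3.08 TCP [ 0.4392 -0.2142  0.0017] yaw 0.232 -> -0.12 j6 0.82 gap 0.0215 F [-1.3 -0.4  0.2]
 az total 0.1121 (rows>=3)  dx -1.190 dy -10.139 dz -2.966 tilt [ 4.e-04 -3.e-04 -1.e+00]
0.0
```

Run:
```python
from h import *
o,im,d,c=spacers("top")
for s in o: print(np.round(s,4))
o,im,d,c=spacers("wrist",amin=800)
cv2.imwrite("pics/w3.png",im[:,:,::-1])
```

```text
[ 0.5835 -0.1173 -0.6461  0.9168]
[ 0.5838 -0.2282 -0.9942  0.9162]
[ 0.5739 -0.3264  0.7384  0.9074]
[0.519  0.2844 3.0093 0.8958]
[ 0.5102 -0.4264 -0.9403  0.9034]
[ 0.4523 -0.102  -0.7944  0.9127]
```

View pics/w3.png

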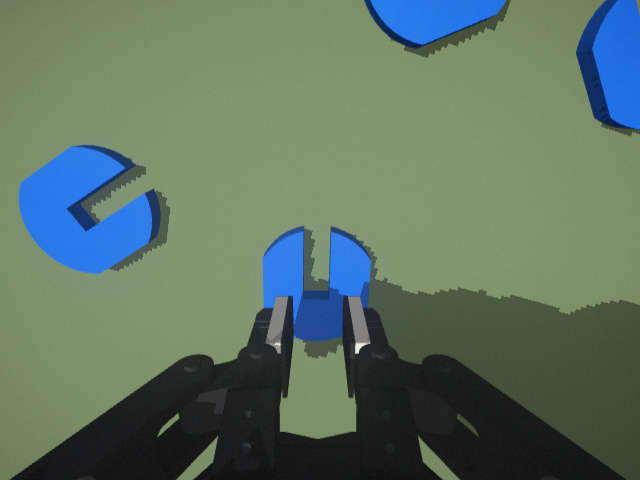

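The pads closed above the spacer, at gap 21 mm with no force, and the spacer didn't move. I'll measure the fingertip height from the wrist depth.

Run:
```python
from h import *
im,d=viewer.capture("wrist");c=cam("wrist");P=cloud(c,d)
print(c[1], np.round(c[2][:,2],3))
for v,u in [(297,280),(298,283),(300,286),(299,289),(297,291),(310,280),(340,272),(300,354),(300,360),(280,290),(330,320),(400,320)]: print(v,u,P[v,u].round(4),im[v,u])
g=(im.max(2)<110)|((im.max(2).astype(int)-im.min(2))<25)
z=P[:,:,2];m=g&(d>0)&(d<.25)&(np.mgrid[:480,:640][0]>290)
print(np.percentile(z[m],[0,.5,1,2,5,50]))
```

```text
[ 0.51797831 -0.19588448  0.1760689 ] [0.309 0.072 0.948]
297 280 [ 0.4456 -0.1971  0.0382] [132 132 133]
298 283 [ 0.4457 -0.1984  0.0388] [131 131 132]
300 286 [ 0.4459 -0.1997  0.0402] [130 132 133]
299 289 [ 0.4471 -0.2008  0.0412] [33 42 55]
297 291 [ 0.4465 -0.2015  0.038 ] [34 40 55]
310 280 [ 0.4462 -0.1981  0.0496] [133 133 132]
340 272 [ 0.4455 -0.1974  0.0689] [109 109 105]
300 354 [ 0.4524 -0.2265  0.0406] [132 130 132]
300 360 [ 0.4533 -0.2287  0.0413] [115 124 136]
280 290 [ 0.4405 -0.2002  0.0092] [ 44 123 235]
330 320 [ 0.4169 -0.221   0.0096] [ 32  72 151]
400 320 [ 0.3652 -0.2334 -0.0005] [125 146 103]
[-0.00298136 -0.00169688 -0.00153101 -0.00135154 -0.00107234  0.08877711]
```

Emit:
step_arm:
  rows:
    - {"grip": 0.4, "dx": 0, "dy": 0, "dz": 0, "ax": 0, "ay": 0, "az": 0}
    - {"grip": 0.4, "dx": 0, "dy": 0, "dz": 0, "ax": 0, "ay": 0, "az": 0}
    - {"grip": 0.4, "dx": 0, "dy": 0, "dz": 0, "ax": 0, "ay": 0, "az": 0}
    - {"grip": 0.4, "dx": 0, "dy": 0, "dz": 0, "ax": 0, "ay": 0, "az": 0}
    - {"grip": 0.4, "dx": 0, "dy": 0, "dz": 0, "ax": 0, "ay": 0, "az": 0}

```text
time_s: 3.65
position: [0.439, -0.2141, 0.0014]
orientation: [-0.0, 0.993, 0.116, -0.0]
force: [-0.3, -0.5, 0.1]
finger_gap: 0.0597
finger_force: 0.0
```

Run:
```python
from h import *
im,d=viewer.capture("wrist");c=cam("wrist");P=cloud(c,d)
g=(im.max(2)<110)|((im.max(2).astype(int)-im.min(2))<25)
z=P[:,:,2]
s,M=st();print(s["finger_gap"])
L=(P-s["position"])@M
for lo,hi in((-.06,-.02),(.02,.06)):
    m=(d>0)&(d<.3)&(L[:,:,1]>lo)&(L[:,:,1]<hi)&(abs(L[:,:,0])<.014)&(L[:,:,2]>-.06)
    gm=m&g;v=L[gm]
    i=np.argsort(-v[:,2])[:400:40];print(v[i].round(4), len(v))
```

```text
0.05967235487033841
[[-0.0126 -0.0481  0.002 ]
 [ 0.0092 -0.0295 -0.039 ]
 [ 0.0047 -0.0295 -0.0407]
 [ 0.0083 -0.0295 -0.0416]
 [-0.0009 -0.0295 -0.0423]
 [-0.004  -0.0295 -0.0433]
 [ 0.0101 -0.0297 -0.0441]
 [ 0.0065 -0.0388 -0.0447]
 [ 0.0069 -0.0382 -0.0454]
 [ 0.0054 -0.0406 -0.046 ]] 1410
[[-0.0127  0.0522  0.0035]
 [-0.0093  0.0275  0.0027]
 [-0.0104  0.0497  0.0025]
 [-0.0074  0.051   0.0024]
 [ 0.0035  0.0299  0.0022]
 [-0.0061  0.0294  0.0021]
 [-0.0107  0.0507  0.0021]
 [-0.0037  0.0506  0.002 ]
 [-0.0077  0.0598  0.0019]
 [-0.0065  0.0565  0.0018]] 2255
```

Emit:
step_arm:
  rows:
    - {"grip": 0.4, "dx": 0, "dy": 0, "dz": 0.06, "ax": 0, "ay": 0, "az": 0}
    - {"grip": 0.4, "dx": 0, "dy": 0, "dz": 0.06, "ax": 0, "ay": 0, "az": 0}
    - {"grip": 0.4, "dx": 0, "dy": 0, "dz": 0, "ax": 0, "ay": 0, "az": 0}

```text
time_s: 3.95
position: [0.4387, -0.214, -0.0052]
orientation: [-0.0, 0.993, 0.116, -0.0]
force: [0.1, 0.5, -0.4]
finger_gap: 0.0599
finger_force: 0.0
```

Run:
```python
from h import *
im,d=viewer.capture("wrist");c=cam("wrist");P=cloud(c,d)
cv2.imwrite("pics/w4.png",im[:,:,::-1])
s,M=st();print(s["finger_gap"],s["position"],s["force"],c[1])
im,d=viewer.capture("side");u,v=proj(cam("side"),s["position"])[0].astype(int);print(u,v)
cr=im[max(v-90,0):v+60,u-100:u+100];a=cv2.imread("pics/w4.png")
cv2.imwrite("pics/w4.png",np.hstack([cv2.resize(a[150:450,150:450],(390,390)),cv2.resize(cr[:,:,::-1],(400,390))]))
```

```text
0.060053233086323404 [ 0.43872007 -0.21399961 -0.00501428] [-0.08827034  0.10347655  0.41871186] [ 0.5177826  -0.19584109  0.16953296]
401 215
```

View pics/w4.png

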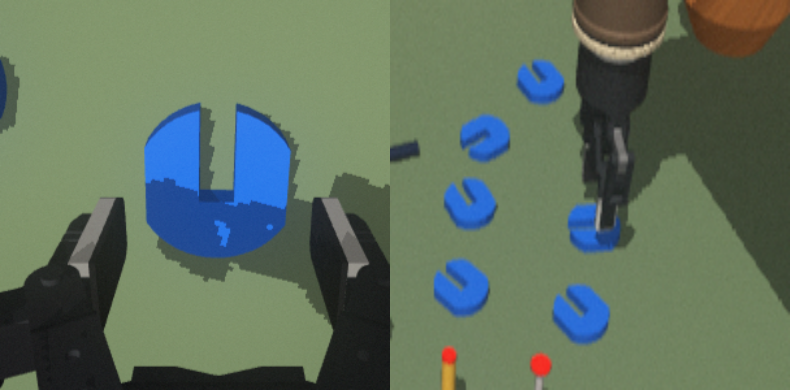

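The picture shows the tips still well above the spacer at a TCP reading of z = -5 mm, with no contact. The true fingertips sit about 38 mm behind the reported TCP. I'll keep going down carefully and check.

Emit:
step_arm:
  rows:
    - {"grip": 0.4, "dx": 0, "dy": 0, "dz": 0.1, "ax": 0, "ay": 0, "az": 0}
    - {"grip": 0.4, "dx": 0, "dy": 0, "dz": 0.1, "ax": 0, "ay": 0, "az": 0}
    - {"grip": 0.4, "dx": 0, "dy": 0, "dz": 0.1, "ax": 0, "ay": 0, "az": 0}
    - {"grip": 0.4, "dx": 0, "dy": 0, "dz": 0.1, "ax": 0, "ay": 0, "az": 0}
    - {"grip": 0.4, "dx": 0, "dy": 0, "dz": 0.06, "ax": 0, "ay": 0, "az": 0}
    - {"grip": 0.4, "dx": 0, "dy": 0, "dz": 0, "ax": 0, "ay": 0, "az": 0}

```text
time_s: 4.55
position: [0.4385, -0.2139, -0.0285]
orientation: [-0.0, 0.993, 0.116, -0.001]
force: [-0.1, -0.5, -0.3]
finger_gap: 0.0595
finger_force: 0.0
```

```bash
cat >> h.py <<'E'
def tips():
    im,d=viewer.capture("wrist");c=cam("wrist");s,M=st();L=(cloud(c,d)-s["position"])@M
    g=(im.max(2).astype(int)-im.min(2))<25
    for sg in(-1,1):
        m=g&(d>0)&(d<.25)&(sg*L[:,:,1]>.01)&(sg*L[:,:,1]<.05)&(abs(L[:,:,0])<.014)&(L[:,:,2]>-.06)&(L[:,:,2]<-.02)
        print("tip",sg,np.percentile(L[m][:,2],98).round(4) if m.sum() else None,m.sum(),"z",np.round(s["position"][2],4),np.round(s["force"],1))
E
python3 -c "
from h import *
tips()"
```

```text
tip -1 -0.0275 1731 z -0.0281 [ 0.7 -0.5  0.9]
tip 1 -0.0273 2231 z -0.0281 [ 0.7 -0.5  0.9]
```

Emit:
step_arm:
  rows:
    - {"grip": 0.4, "dx": 0, "dy": 0, "dz": 0.06, "ax": 0, "ay": 0, "az": 0}
    - {"grip": 0.4, "dx": 0, "dy": 0, "dz": 0.06, "ax": 0, "ay": 0, "az": 0}
    - {"grip": 0.4, "dx": 0, "dy": 0, "dz": 0, "ax": 0, "ay": 0, "az": 0}
    - {"grip": 0, "dx": 0, "dy": 0, "dz": 0, "ax": 0, "ay": 0, "az": 0}
    - {"grip": 0, "dx": 0, "dy": 0, "dz": 0, "ax": 0, "ay": 0, "az": 0}
    - {"grip": 0, "dx": 0, "dy": 0, "dz": 0, "ax": 0, "ay": 0, "az": 0}
    - {"grip": 0, "dx": 0, "dy": 0, "dz": 0, "ax": 0, "ay": 0, "az": 0}
  force: 50

```text
time_s: 5.18
position: [0.439, -0.2141, -0.0334]
orientation: [0.0, 0.993, 0.116, 0.0]
force: [-1.1, 0.1, 4.4]
finger_gap: 0.0505
finger_force: 52.1
```

Gripped: gap 50.5 mm, 52 N. So on the bench the TCP reads z = -0.033. Next I'll lift and carry it to bay -117.

Emit:
step_arm:
  rows:
    - {"grip": 0, "dx": 0, "dy": 0, "dz": -0.3, "ax": 0, "ay": 0, "az": 0}
    - {"grip": 0, "dx": 0, "dy": 0, "dz": -0.7, "ax": 0, "ay": 0, "az": 0}
    - {"grip": 0, "dx": 0, "dy": 0, "dz": -0.8, "ax": 0, "ay": 0, "az": 0}
    - {"grip": 0, "dx": 0, "dy": 0, "dz": -0.8, "ax": 0, "ay": 0, "az": 0.0374}
    - {"grip": 0, "dx": 0, "dy": 0, "dz": 0, "ax": 0, "ay": 0, "az": 0.0374}
    - {"grip": 0, "dx": 0, "dy": 0, "dz": 0, "ax": 0, "ay": 0, "az": 0.0374}
    - {"grip": 0, "dx": 0, "dy": -0.4, "dz": 0, "ax": 0, "ay": 0, "az": 0}
    - {"grip": 0, "dx": 0, "dy": -0.7, "dz": 0, "ax": 0, "ay": 0, "az": 0}
    - {"grip": 0, "dx": 0, "dy": -0.7, "dz": 0, "ax": 0, "ay": 0, "az": 0}
    - {"grip": 0, "dx": 0, "dy": -0.7, "dz": 0, "ax": 0, "ay": 0, "az": 0}
    - {"grip": 0, "dx": 0, "dy": -0.7, "dz": 0, "ax": 0, "ay": 0, "az": 0}
    - {"grip": 0, "dx": 0, "dy": -0.7, "dz": 0, "ax": 0, "ay": 0, "az": 0}
    - {"grip": 0, "dx": 0, "dy": -0.7, "dz": 0, "ax": 0, "ay": 0, "az": 0}
    - {"grip": 0, "dx": 0, "dy": -0.7, "dz": 0, "ax": 0, "ay": 0, "az": 0}
    - {"grip": 0, "dx": 0, "dy": -0.7, "dz": 0, "ax": 0, "ay": 0, "az": 0}
    - {"grip": 0, "dx": 0, "dy": -0.7, "dz": 0, "ax": 0, "ay": 0, "az": 0}
    - {"grip": 0, "dx": 0, "dy": -0.7, "dz": 0, "ax": 0, "ay": 0, "az": 0}
    - {"grip": 0, "dx": 0, "dy": -0.7, "dz": 0, "ax": 0, "ay": 0, "az": 0}
    - {"grip": 0, "dx": 0, "dy": -0.7, "dz": 0, "ax": 0, "ay": 0, "az": 0}
    - {"grip": 0, "dx": 0, "dy": 0, "dz": 0, "ax": 0, "ay": 0, "az": 0}

```text
time_s: 6.85
position: [0.4932, 0.228, 0.0967]
orientation: [-0.001, 0.998, -0.059, 0.001]
force: [-1.1, -0.6, -0.5]
finger_gap: 0.0506
finger_force: 52.4
```

Run:
```python
from h import *
im,d=viewer.capture("wrist");c=cam("wrist");s,M=st();P=cloud(c,d);L=(P-s["position"])@M
cv2.imwrite("pics/w5.png",im[:,:,::-1])
for v in(300,320,340,360,380,400,420,430,440,450,460,470): print(v,L[v,320].round(4),L[v,380].round(4),im[v,320])
b=blue(im);k,l,t,_=cv2.connectedComponentsWithStats(b)
for i in range(1,k):
    if t[i,4]>800: m=(l==i)&(d>0);print(np.median(L[m],0).round(4),np.median(P[m],0).round(4))
# tray from wrist
h=cv2.cvtColor(im,cv2.COLOR_RGB2HSV)
go(.4408,.2962,-.02,-.12)
```

```text
300 [-0.0606  0.0024  0.0964] [ 0.0127  0.025  -0.0436] [76 80 70]
320 [-0.0794  0.0025  0.0971] [ 0.0031  0.0256 -0.0425] [67 75 67]
340 [-0.006   0.0015 -0.0429] [-0.0044  0.0256 -0.0452] [ 35  65 135]
360 [-0.016   0.0016 -0.0424] [-0.1177  0.0541  0.0961] [ 32  64 133]
380 [-0.0242  0.0016 -0.0447] [-0.1392  0.0554  0.097 ] [ 32 102 214]
400 [-0.1601  0.0027  0.0961] [-0.1602  0.0564  0.0963] [107 125  92]
420 [-0.1839  0.0028  0.0975] [-0.1832  0.0577  0.0968] [107 123  91]
430 [-0.1953  0.0028  0.0972] [-0.1948  0.0583  0.0968] [109 124  91]
440 [ 0.0094  0.0011 -0.1069] [ 0.0092  0.0152 -0.1068] [23 27 24]
450 [ 0.0109  0.0011 -0.111 ] [ 0.0109  0.0144 -0.111 ] [24 25 24]
460 [ 0.0099  0.0011 -0.1127] [ 0.0113  0.0139 -0.1139] [22 21 23]
470 [ 0.0101  0.0011 -0.1153] [ 0.0169  0.0125 -0.1209] [20 23 21]
[ 0.0126 -0.0429  0.079 ] [0.5097 0.2669 0.0174]
[-0.0026  0.0032 -0.0431] [0.4894 0.2242 0.1394]
t 6.9 TCP [0.4922 0.2256 0.0964] yaw -0.117 -> -0.12 j6 2.06 gap 0.0502 F [ 0.2 -1.1 -0. ]
 az total 0.0010 (rows>=1)  dx -1.190 dy -1.279 dz 2.327 tilt [ 1.e-03  6.e-04 -1.e+00]
```

View pics/w5.png

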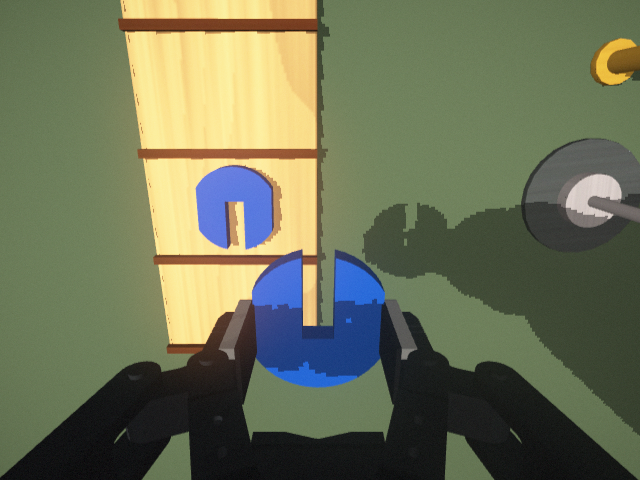

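The view shows the spacer held level between the pads with its slot facing forward. The tray ribs are at rows 152, 259 and 349, and the target bay lies at about (240,300).

```bash
cat >> h.py <<'E'
def held():
    c=cam("wrist");s,M=st();z=s["position"][2]+.043
    im,d=viewer.capture("wrist");b=blue(im)*((d>0)&(d<.22)).astype(np.uint8)
    k,l,t,_=cv2.connectedComponentsWithStats(b);i=1+np.argmax(t[1:,4])
    x,y,a,q=fit(c,l==i,z);yaw=np.arctan2(M[1,0],M[0,0]);e=(np.array([x,y,z])-s["position"])@M
    print("held: local dx %.4f dy %.4f, yaw-toolyaw %.3f, iou %.3f"%(e[0],e[1],(a-yaw+np.pi)%(2*np.pi)-np.pi,q));return im,d,c
E
python3 - <<'E'
from h import *
im,d,c=held()
p=atz(c,[[140,153],[155,259],[168,349],[318,153],[318,259]],.013);print(p.round(4))
print(proj(c,[[.4408,.2962,.008]]))
E
```

```text
held: local dx 0.0011 dy 0.0006, yaw-toolyaw 0.001, iou 0.883
[[0.5628 0.338  0.013 ]
 [0.4864 0.3474 0.013 ]
 [0.4089 0.3567 0.013 ]
 [0.5489 0.2183 0.013 ]
 [0.4725 0.2272 0.013 ]]
[[235.72938413 303.31149122]]
```

Emit:
step_arm:
  rows:
    - {"grip": 0, "dx": -0.4, "dy": -0.406, "dz": 0, "ax": 0, "ay": 0, "az": 0}
    - {"grip": 0, "dx": -0.4, "dy": -0.406, "dz": 0, "ax": 0, "ay": 0, "az": 0}
    - {"grip": 0, "dx": -0.4, "dy": -0.406, "dz": 0, "ax": 0, "ay": 0, "az": 0}
    - {"grip": 0, "dx": 0, "dy": 0, "dz": 0.5, "ax": 0, "ay": 0, "az": 0}
    - {"grip": 0, "dx": 0, "dy": 0, "dz": 0.6, "ax": 0, "ay": 0, "az": 0}
    - {"grip": 0, "dx": 0, "dy": 0, "dz": 0.6, "ax": 0, "ay": 0, "az": 0}
    - {"grip": 0, "dx": 0, "dy": 0, "dz": 0.4, "ax": 0, "ay": 0, "az": 0}
    - {"grip": 0, "dx": 0, "dy": 0, "dz": 0.2, "ax": 0, "ay": 0, "az": 0}
    - {"grip": 0, "dx": 0, "dy": 0, "dz": 0.1, "ax": 0, "ay": 0, "az": 0}
    - {"grip": 0, "dx": 0, "dy": 0, "dz": 0, "ax": 0, "ay": 0, "az": 0}
    - {"grip": 0.5, "dx": 0, "dy": 0, "dz": 0, "ax": 0, "ay": 0, "az": 0}
    - {"grip": 0.5, "dx": 0, "dy": 0, "dz": 0, "ax": 0, "ay": 0, "az": 0}
    - {"grip": 0.5, "dx": 0, "dy": 0, "dz": 0, "ax": 0, "ay": 0, "az": 0}
    - {"grip": 0.5, "dx": 0, "dy": 0, "dz": -0.4, "ax": 0, "ay": 0, "az": 0}
    - {"grip": 0.5, "dx": 0, "dy": 0, "dz": -0.7, "ax": 0, "ay": 0, "az": 0}
    - {"grip": 0.5, "dx": 0, "dy": 0, "dz": -0.7, "ax": 0, "ay": 0, "az": 0}
    - {"grip": 0.5, "dx": 0, "dy": 0, "dz": -0.5, "ax": 0, "ay": 0, "az": 0}

```text
time_s: 8.37
position: [0.4403, 0.2907, 0.0947]
orientation: [-0.001, 0.998, -0.06, 0.001]
force: [2.5, 1.2, -0.2]
finger_gap: 0.0637
finger_force: 0.0
```

Run:
```python
from h import *
o,im,d,c=spacers("top")
for s in o: print(np.round(s,4))
o,im,d,c=spacers("wrist",z=.018,amin=800)
for s in o: print("w",np.round(s,4))
go(.4523,-.1021,.06,-.788,False)
```

```text
[ 0.5836 -0.1174 -0.6432  0.9171]
[ 0.5839 -0.2284 -0.9823  0.918 ]
[ 0.5738 -0.3265  0.7379  0.9086]
[0.519  0.2843 3.0097 0.8963]
[ 0.5106 -0.4266 -0.954   0.9034]
[ 0.4523 -0.102  -0.7944  0.9127]
[0.4415 0.2918 1.6577 0.3858]
w [0.5186 0.2835 3.0074 0.8938]
w [ 0.4409  0.2892 -0.1475  0.5917]
t 8.47 TCP [0.4421 0.2919 0.0962] yaw -0.12 -> -0.788 j6 2.22 gap 0.064 F [-0.4 -0.   0.3]
 az total 0.2125 (rows>=6)  dx 5.730 dy 5.413 dz 0.725 tilt [ 0.0067  0.0039 -1.    ]
```

Emit:
step_arm:
  rows:
    - {"grip": 0.6, "dx": 0, "dy": 0, "dz": 0, "ax": 0, "ay": 0, "az": 0.036}
    - {"grip": 0.6, "dx": 0, "dy": 0, "dz": 0, "ax": 0, "ay": 0, "az": 0.036}
    - {"grip": 0.6, "dx": 0, "dy": 0, "dz": 0, "ax": 0, "ay": 0, "az": 0.036}
    - {"grip": 0.6, "dx": 0, "dy": 0, "dz": 0, "ax": 0, "ay": 0, "az": 0.036}
    - {"grip": 0.6, "dx": 0, "dy": 0, "dz": 0, "ax": 0, "ay": 0, "az": 0.036}
    - {"grip": 0.6, "dx": 0, "dy": 0, "dz": 0, "ax": 0, "ay": 0, "az": 0.034}
    - {"grip": 0.6, "dx": 0.52, "dy": 0.49, "dz": 0, "ax": 0, "ay": 0, "az": 0}
    - {"grip": 0.6, "dx": 0.52, "dy": 0.49, "dz": 0, "ax": 0, "ay": 0, "az": 0}
    - {"grip": 0.6, "dx": 0.52, "dy": 0.49, "dz": 0, "ax": 0, "ay": 0, "az": 0}
    - {"grip": 0.6, "dx": 0.52, "dy": 0.49, "dz": 0, "ax": 0, "ay": 0, "az": 0}
    - {"grip": 0.6, "dx": 0.52, "dy": 0.49, "dz": 0, "ax": 0, "ay": 0, "az": 0}
    - {"grip": 0.6, "dx": 0.52, "dy": 0.49, "dz": 0, "ax": 0, "ay": 0, "az": 0}
    - {"grip": 0.6, "dx": 0.52, "dy": 0.49, "dz": 0, "ax": 0, "ay": 0, "az": 0}
    - {"grip": 0.6, "dx": 0.52, "dy": 0.49, "dz": 0, "ax": 0, "ay": 0, "az": 0}
    - {"grip": 0.6, "dx": 0.52, "dy": 0.49, "dz": 0, "ax": 0, "ay": 0, "az": 0}
    - {"grip": 0.6, "dx": 0.52, "dy": 0.49, "dz": 0, "ax": 0, "ay": 0, "az": 0}
    - {"grip": 0.6, "dx": 0.52, "dy": 0.49, "dz": 0.4, "ax": 0, "ay": 0, "az": 0}
    - {"grip": 0.6, "dx": 0, "dy": 0, "dz": 0.7, "ax": 0, "ay": 0, "az": 0}
    - {"grip": 0.6, "dx": 0, "dy": 0, "dz": 0.7, "ax": 0, "ay": 0, "az": 0}
    - {"grip": 0.6, "dx": 0, "dy": 0, "dz": 0, "ax": 0, "ay": 0, "az": 0}

```text
time_s: 10.13
position: [0.4451, -0.1024, -0.003]
orientation: [0.0, 0.922, -0.387, -0.003]
force: [-2.0, 0.4, 0.8]
finger_gap: 0.068
finger_force: 0.0
```

Run:
```python
from h import *
o,im,d,c=spacers("wrist",amin=800)
for s in o: print("w",np.round(s,4))
go(.4523,-.102,-.033,-.794,False)
```

```text
w [ 0.4526 -0.1026 -0.7968  0.9343]
t 10.18 TCP [ 0.4458 -0.1021 -0.0006] yaw -0.794 -> -0.794 j6 2.07 gap 0.0685 F [-0.4  0.8  1.3]
 az total 0.0002 (rows>=1)  dx 0.090 dy -0.094 dz 0.649 tilt [-0.0058  0.0018 -1.    ]
```

Emit:
step_arm:
  rows:
    - {"grip": 0.6, "dx": 0.09, "dy": -0.09, "dz": 0.35, "ax": 0, "ay": 0, "az": 0}
    - {"grip": 0.6, "dx": 0, "dy": 0, "dz": 0.2, "ax": 0, "ay": 0, "az": 0}
    - {"grip": 0.6, "dx": 0, "dy": 0, "dz": 0.1, "ax": 0, "ay": 0, "az": 0}
    - {"grip": 0.6, "dx": 0, "dy": 0, "dz": 0, "ax": 0, "ay": 0, "az": 0}
    - {"grip": 0, "dx": 0, "dy": 0, "dz": 0, "ax": 0, "ay": 0, "az": 0}
    - {"grip": 0, "dx": 0, "dy": 0, "dz": 0, "ax": 0, "ay": 0, "az": 0}
    - {"grip": 0, "dx": 0, "dy": 0, "dz": 0, "ax": 0, "ay": 0, "az": 0}
    - {"grip": 0, "dx": 0, "dy": 0, "dz": 0, "ax": 0, "ay": 0, "az": 0}
    - {"grip": 0, "dx": 0, "dy": 0, "dz": 0, "ax": 0, "ay": 0, "az": 0}
    - {"grip": 0, "dx": 0, "dy": 0, "dz": -0.6, "ax": 0, "ay": 0, "az": 0}
    - {"grip": 0, "dx": 0, "dy": 0, "dz": -0.6, "ax": 0, "ay": 0, "az": 0}
    - {"grip": 0, "dx": 0, "dy": 0, "dz": -0.3, "ax": 0, "ay": 0, "az": 0}
    - {"grip": 0, "dx": 0, "dy": 0, "dz": 0, "ax": 0, "ay": 0, "az": 0}

```text
time_s: 11.27
position: [0.4567, -0.1031, 0.0476]
orientation: [-0.0, 0.923, -0.386, 0.003]
force: [1.1, 0.7, -0.1]
finger_gap: 0.0501
finger_force: 53.1
```

Run:
```python
from h import *
held()
go(.4461,-.0228,.04,.87,False)
```

```text
held: local dx 0.0014 dy 0.0005, yaw-toolyaw 0.000, iou 0.899
t 11.32 TCP [ 0.4561 -0.103   0.0461] yaw -0.793 -> 0.87 j6 2.08 gap 0.05 F [-0.3 -0.5 -1.1]
 az total -0.5292 (rows>=14)  dx 1.096 dy -1.187 dz 0.121 tilt [ 0.0041 -0.0012 -1.    ]
```

Emit:
step_arm:
  rows:
    - {"grip": 0, "dx": 0, "dy": 0, "dz": 0, "ax": 0, "ay": 0, "az": -0.0378}
    - {"grip": 0, "dx": 0, "dy": 0, "dz": 0, "ax": 0, "ay": 0, "az": -0.0378}
    - {"grip": 0, "dx": 0, "dy": 0, "dz": 0, "ax": 0, "ay": 0, "az": -0.0378}
    - {"grip": 0, "dx": 0, "dy": 0, "dz": 0, "ax": 0, "ay": 0, "az": -0.0378}
    - {"grip": 0, "dx": 0, "dy": 0, "dz": 0, "ax": 0, "ay": 0, "az": -0.0378}
    - {"grip": 0, "dx": 0, "dy": 0, "dz": 0, "ax": 0, "ay": 0, "az": -0.0378}
    - {"grip": 0, "dx": 0, "dy": 0, "dz": 0, "ax": 0, "ay": 0, "az": -0.0378}
    - {"grip": 0, "dx": 0, "dy": 0, "dz": 0, "ax": 0, "ay": 0, "az": -0.0378}
    - {"grip": 0, "dx": 0, "dy": 0, "dz": 0, "ax": 0, "ay": 0, "az": -0.0378}
    - {"grip": 0, "dx": 0, "dy": 0, "dz": 0, "ax": 0, "ay": 0, "az": -0.0378}
    - {"grip": 0, "dx": 0, "dy": 0, "dz": 0, "ax": 0, "ay": 0, "az": -0.0378}
    - {"grip": 0, "dx": 0, "dy": 0, "dz": 0, "ax": 0, "ay": 0, "az": -0.0378}
    - {"grip": 0, "dx": 0, "dy": 0, "dz": 0, "ax": 0, "ay": 0, "az": -0.0378}
    - {"grip": 0, "dx": 0, "dy": 0, "dz": 0, "ax": 0, "ay": 0, "az": -0.0378}
    - {"grip": 0, "dx": 0.365, "dy": -0.396, "dz": 0, "ax": 0, "ay": 0, "az": 0}
    - {"grip": 0, "dx": 0.365, "dy": -0.396, "dz": 0, "ax": 0, "ay": 0, "az": 0}
    - {"grip": 0, "dx": 0.365, "dy": -0.396, "dz": 0, "ax": 0, "ay": 0, "az": 0}
    - {"grip": 0, "dx": 0, "dy": 0, "dz": 0, "ax": 0, "ay": 0, "az": 0}
    - {"grip": 0, "dx": 0, "dy": 0, "dz": 0, "ax": 0, "ay": 0, "az": 0}

```text
time_s: 12.9
position: [0.4439, -0.0213, 0.0434]
orientation: [-0.0, 0.906, 0.422, -0.001]
force: [0.1, -1.0, 0.1]
finger_gap: 0.05
finger_force: 53.1
```

Run:
```python
from h import *
im,d,c=held()
P=cloud(c,d);h=cv2.cvtColor(im,cv2.COLOR_RGB2HSV)
red=((h[:,:,0]<6)|(h[:,:,0]>174))&(h[:,:,1]>180)&(h[:,:,2]>100)
k,l,s,ce=cv2.connectedComponentsWithStats(red.astype(np.uint8))
for i in range(1,k):
    if s[i,4]>40:
        print("red",ce[i].round(1),s[i,4],np.median(P[l==i],0).round(4),atz(c,ce[i],.081).round(4))
cv2.imwrite("pics/w6.png",im[:,:,::-1])
go(.4945,.0345,-.017,.87,False)
```

```text
held: local dx 0.0006 dy -0.0001, yaw-toolyaw 0.002, iou 0.898
red [541.7   4.9] 336 [0.5806 0.0179 0.0656] [[0.5723 0.0203 0.081 ]]
red [327.8 131.1] 2388 [0.4954 0.0343 0.0806] [[0.4954 0.0343 0.081 ]]
t 12.95 TCP [ 0.4444 -0.0221  0.0435] yaw 0.871 -> 0.87 j6 0.58 gap 0.0497 F [ 0.2  0.3 -0.7]
 az total 0.0004 (rows>=1)  dx 1.512 dy 0.036 dz 1.210 tilt [-5.e-04  0.e+00 -1.e+00]
```

View pics/w6.png

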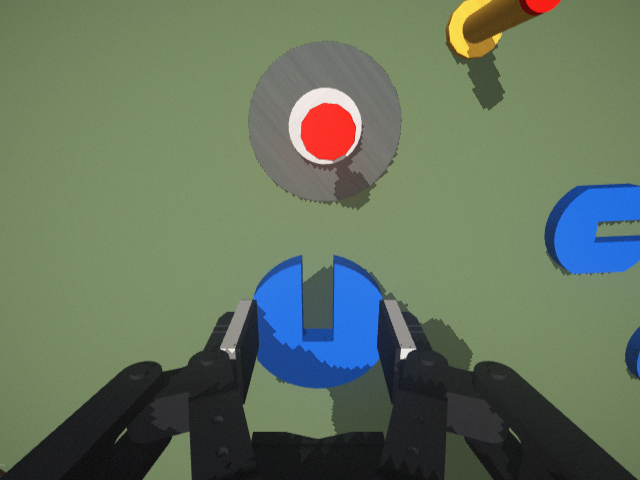

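The wrist view shows the red head at (328,131), which puts the stem at (0.4954, 0.0343). The spacer's slot points at it. I'll lower and slide it in.

Emit:
step_arm:
  rows:
    - {"grip": 0, "dx": 0, "dy": 0.054, "dz": 0.5, "ax": 0, "ay": 0, "az": 0}
    - {"grip": 0, "dx": 0, "dy": 0, "dz": 0.5, "ax": 0, "ay": 0, "az": 0}
    - {"grip": 0, "dx": 0, "dy": 0, "dz": 0.18, "ax": 0, "ay": 0, "az": 0}
    - {"grip": 0, "dx": 0, "dy": 0, "dz": 0, "ax": 0, "ay": 0, "az": 0}
    - {"grip": 0, "dx": 0.2, "dy": 0, "dz": 0, "ax": 0, "ay": 0, "az": 0}
    - {"grip": 0, "dx": 0.2, "dy": 0, "dz": 0, "ax": 0, "ay": 0, "az": 0}
    - {"grip": 0, "dx": 0.2, "dy": 0, "dz": 0, "ax": 0, "ay": 0, "az": 0}
    - {"grip": 0, "dx": 0.2, "dy": 0, "dz": 0, "ax": 0, "ay": 0, "az": 0}
    - {"grip": 0, "dx": 0.2, "dy": 0, "dz": 0, "ax": 0, "ay": 0, "az": 0}
    - {"grip": 0, "dx": 0.2, "dy": 0, "dz": 0, "ax": 0, "ay": 0, "az": 0}
    - {"grip": 0, "dx": 0.2, "dy": 0, "dz": 0, "ax": 0, "ay": 0, "az": 0}
    - {"grip": 0, "dx": 0.1, "dy": 0, "dz": 0, "ax": 0, "ay": 0, "az": 0}
    - {"grip": 0, "dx": 0, "dy": 0, "dz": 0, "ax": 0, "ay": 0, "az": 0}
    - {"grip": 0, "dx": 0, "dy": 0, "dz": 0, "ax": 0, "ay": 0, "az": 0}

```text
time_s: 14.12
position: [0.4966, 0.0345, -0.0137]
orientation: [0.0, 0.907, 0.422, 0.001]
force: [-3.0, 9.2, 21.0]
finger_gap: 0.0497
finger_force: 55.4
```

Run:
```python
from h import *
im,d,c=held()
cv2.imwrite("pics/w7.png",im[150:450,150:500,::-1])
go(.4954,.0343,-.017,.87,False)
```

```text
held: local dx -0.0354 dy 0.1407, yaw-toolyaw -1.866, iou 0.856
t 14.17 TCP [ 0.4966  0.0345 -0.0138] yaw 0.871 -> 0.87 j6 0.71 gap 0.0499 F [-2.9  8.9 20.7]
 az total 0.0002 (rows>=1)  dx -0.018 dy -0.015 dz 0.065 tilt [ 2.3e-03  4.0e-04 -1.0e+00]
```

View pics/w7.png

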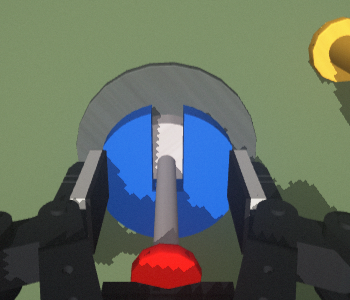

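```bash
cat >> h.py <<'E'
def look():
    im,d=viewer.capture("wrist");c=cam("wrist");s,M=st();P=cloud(c,d);L=(P-s["position"])@M
    m=(blue(im)>0)&(d>0)&(abs(L[:,:,0])<.035)&(abs(L[:,:,1])<.035)&(abs(L[:,:,2]+.043)<.02)
    p=P[m];A=np.c_[p[:,:2]-p[:,:2].mean(0),np.ones(len(p))];k=np.linalg.lstsq(A,p[:,2],rcond=None)[0]
    r=p[:,2]-A@k;w=abs(r)<.003;k=np.linalg.lstsq(A[w],p[w,2],rcond=None)[0]
    print("blue plane slope",k.round(3),"centre",p[:,:2].mean(0).round(4),"TCPz",s["position"][2].round(4),"F",s["force"].round(1),"T",s["wrist_torque"].round(2))
    return im,d,c,P,L
E
python3 - <<'E'
from h import *
im,d,c,P,L=look()
for n,(v,u) in dict(seat=(280,318),seat2=(290,322),foot=(230,320),foot2=(260,250),head=(410,315),bench=(180,320)).items(): print(n,P[v,u].round(4),L[v,u].round(4),im[v,u])
E
```

```text
blue plane slope [-0.003 -0.004  0.026] centre [0.496  0.0339] TCPz -0.0137 F [-2.4  9.1 19.4] T [ 1.56  0.52 -0.03]
seat [0.5062 0.0458 0.0166] [ 0.015   0.0001 -0.0303] [229 222 220]
seat2 [0.5044 0.041  0.0163] [ 0.0101  0.0019 -0.03  ] [231 224 223]
foot [0.5189 0.0596 0.0053] [ 0.0336  0.001  -0.019 ] [110 112 111]
foot2 [0.4862 0.0691 0.0061] [ 0.0198 -0.0302 -0.0198] [114 118 115]
head [0.4995 0.0393 0.0802] [ 0.0058 -0.0007 -0.0939] [251  37  29]
bench [5.325e-01 7.560e-02 5.000e-04] [ 0.0546  0.001  -0.0141] [126 145 105]
```

Emit:
step_arm:
  rows:
    - {"grip": 0, "dx": 0, "dy": 0, "dz": -0.03, "ax": 0, "ay": 0, "az": 0}
    - {"grip": 0, "dx": 0, "dy": 0, "dz": 0, "ax": 0, "ay": 0, "az": 0}

```text
time_s: 14.38
position: [0.4961, 0.034, -0.0128]
orientation: [0.0, 0.907, 0.422, 0.001]
force: [0.7, -0.1, -0.5]
finger_gap: 0.0499
finger_force: 53.1
```

Run:
```python
from h import *
im,d,c,P,L=look()
```

```text
blue plane slope [-0.003 -0.004  0.026] centre [0.4954 0.0331] TCPz -0.0131 F [ 0.8  0.3 -0.5] T [-0.04 -0.04  0.04]
```

Emit:
step_arm:
  rows:
    - {"grip": 0.5, "dx": 0, "dy": 0, "dz": 0, "ax": 0, "ay": 0, "az": 0}
    - {"grip": 0.5, "dx": 0, "dy": 0, "dz": 0, "ax": 0, "ay": 0, "az": 0}
    - {"grip": 0.5, "dx": 0, "dy": 0, "dz": 0, "ax": 0, "ay": 0, "az": 0}
    - {"grip": 0.5, "dx": 0, "dy": 0, "dz": -0.4, "ax": 0, "ay": 0, "az": 0}
    - {"grip": 0.5, "dx": 0, "dy": 0, "dz": -0.7, "ax": 0, "ay": 0, "az": 0}
    - {"grip": 0.5, "dx": 0, "dy": 0, "dz": -0.7, "ax": 0, "ay": 0, "az": 0}
    - {"grip": 0.5, "dx": -0.4, "dy": 0.4, "dz": -0.4, "ax": 0, "ay": 0, "az": 0}
    - {"grip": 0.5, "dx": -0.5, "dy": 0.5, "dz": 0, "ax": 0, "ay": 0, "az": 0}
    - {"grip": 0.5, "dx": -0.5, "dy": 0.5, "dz": 0, "ax": 0, "ay": 0, "az": 0}
    - {"grip": 0.5, "dx": -0.5, "dy": 0.5, "dz": 0, "ax": 0, "ay": 0, "az": 0}
    - {"grip": 0.5, "dx": 0, "dy": 0, "dz": 0, "ax": 0, "ay": 0, "az": 0}

```text
time_s: 15.35
position: [0.5076, -0.1058, 0.0968]
orientation: [0.001, 0.908, 0.42, 0.001]
force: [-0.2, 0.6, 0.8]
finger_gap: 0.0642
finger_force: 0.0
```

Run:
```python
from h import *
o,im,d,c=spacers("top",z=.010)
for s in o: print(np.round(s,4))
go(.5836,-.1174,-.003,-.645,False)
im,d=viewer.capture("wrist");c=cam("wrist");P=cloud(c,d);b=blue(im);k,l,t,ce=cv2.connectedComponentsWithStats(b)
for i in range(1,k):
    if t[i,4]>800: m=(l==i)&(d>0);print("w",ce[i].round(),np.median(P[m],0).round(4),np.round(fit(c,l==i,np.median(P[m][:,2])),4))
cv2.imwrite("pics/w8.png",im[:,:,::-1])
```

```text
[ 0.5845 -0.2283 -1.0227  0.8615]
[ 0.5738 -0.3264  0.7357  0.9082]
[0.519  0.2844 3.0096 0.8992]
[ 0.5101 -0.4264 -0.9462  0.9029]
[0.4927 0.0316 0.8664 0.8406]
[ 0.4406  0.2904 -0.1352  0.8967]
t 15.4 TCP [ 0.5068 -0.1036  0.0965] yaw 0.866 -> -0.645 j6 0.45 gap 0.0638 F [-0.2  0.1  0.4]
 az total 0.4810 (rows>=13)  dx 1.393 dy -0.703 dz 1.990 tilt [ 8.e-04 -4.e-04 -1.e+00]
w [137.  58.] [0.4965 0.0551 0.0253] [ 0.4777  0.0597 -2.2739  0.4361]
w [170. 102.] [0.494  0.0247 0.0255] [0.4935 0.0314 0.9535 0.7337]
w [410. 176.] [ 0.5805 -0.1108  0.0093] [ 0.5829 -0.1146 -0.6527  0.9483]
w [494. 283.] [ 0.5812 -0.2204  0.009 ] [ 0.5833 -0.2239 -0.9929  0.8624]
w [554. 364.] [ 0.5812 -0.3187  0.0087] [ 0.5806 -0.317   1.0322  0.5648]
```

Emit:
step_arm:
  rows:
    - {"grip": 0.6, "dx": 0, "dy": 0, "dz": 0, "ax": 0, "ay": 0, "az": 0.037}
    - {"grip": 0.6, "dx": 0, "dy": 0, "dz": 0, "ax": 0, "ay": 0, "az": 0.037}
    - {"grip": 0.6, "dx": 0, "dy": 0, "dz": 0, "ax": 0, "ay": 0, "az": 0.037}
    - {"grip": 0.6, "dx": 0, "dy": 0, "dz": 0, "ax": 0, "ay": 0, "az": 0.037}
    - {"grip": 0.6, "dx": 0, "dy": 0, "dz": 0, "ax": 0, "ay": 0, "az": 0.037}
    - {"grip": 0.6, "dx": 0, "dy": 0, "dz": 0, "ax": 0, "ay": 0, "az": 0.037}
    - {"grip": 0.6, "dx": 0, "dy": 0, "dz": 0, "ax": 0, "ay": 0, "az": 0.037}
    - {"grip": 0.6, "dx": 0, "dy": 0, "dz": 0, "ax": 0, "ay": 0, "az": 0.037}
    - {"grip": 0.6, "dx": 0, "dy": 0, "dz": 0, "ax": 0, "ay": 0, "az": 0.037}
    - {"grip": 0.6, "dx": 0, "dy": 0, "dz": 0, "ax": 0, "ay": 0, "az": 0.037}
    - {"grip": 0.6, "dx": 0, "dy": 0, "dz": 0, "ax": 0, "ay": 0, "az": 0.037}
    - {"grip": 0.6, "dx": 0, "dy": 0, "dz": 0, "ax": 0, "ay": 0, "az": 0.037}
    - {"grip": 0.6, "dx": 0, "dy": 0, "dz": 0, "ax": 0, "ay": 0, "az": 0.037}
    - {"grip": 0.6, "dx": 0.348, "dy": -0.176, "dz": 0, "ax": 0, "ay": 0, "az": 0}
    - {"grip": 0.6, "dx": 0.348, "dy": -0.176, "dz": 0, "ax": 0, "ay": 0, "az": 0}
    - {"grip": 0.6, "dx": 0.348, "dy": -0.176, "dz": 0, "ax": 0, "ay": 0, "az": 0}
    - {"grip": 0.6, "dx": 0.348, "dy": -0.176, "dz": 0.4, "ax": 0, "ay": 0, "az": 0}
    - {"grip": 0.6, "dx": 0, "dy": 0, "dz": 0.7, "ax": 0, "ay": 0, "az": 0}
    - {"grip": 0.6, "dx": 0, "dy": 0, "dz": 0.6, "ax": 0, "ay": 0, "az": 0}
    - {"grip": 0.6, "dx": 0, "dy": 0, "dz": 0, "ax": 0, "ay": 0, "az": 0}

```text
time_s: 17.12
position: [0.5796, -0.112, 0.0064]
orientation: [0.0, 0.949, -0.315, -0.004]
force: [-2.0, 0.8, -0.4]
finger_gap: 0.0682
finger_force: 0.0
```

Run:
```python
from h import *
o,im,d,c=spacers("wrist",amin=800)
for s in o: print("w",np.round(s,4))
go(.5836,-.1174,-.033,-.645,False)
```

```text
w [ 0.5847 -0.2276 -0.9694  0.8662]
w [ 0.5845 -0.1176 -0.6465  0.941 ]
t 17.17 TCP [ 0.5806 -0.1124  0.0089] yaw -0.64 -> -0.645 j6 1.97 gap 0.0682 F [ 0.9 -0.3 -0.1]
 az total 0.0015 (rows>=1)  dx 0.107 dy 0.044 dz 0.839 tilt [-0.006   0.0016 -1.    ]
```

Emit:
step_arm:
  rows:
    - {"grip": 0.6, "dx": 0.1, "dy": 0.04, "dz": 0.4, "ax": 0, "ay": 0, "az": 0}
    - {"grip": 0.6, "dx": 0, "dy": 0, "dz": 0.2, "ax": 0, "ay": 0, "az": 0}
    - {"grip": 0.6, "dx": 0, "dy": 0, "dz": 0, "ax": 0, "ay": 0, "az": 0}
    - {"grip": 0.6, "dx": 0, "dy": 0, "dz": 0, "ax": 0, "ay": 0, "az": 0}
    - {"grip": 0.6, "dx": 0, "dy": 0, "dz": 0, "ax": 0, "ay": 0, "az": 0}
    - {"grip": 0.6, "dx": 0, "dy": 0, "dz": 0, "ax": 0, "ay": 0, "az": 0}

```text
time_s: 17.67
position: [0.5866, -0.1187, -0.0173]
orientation: [-0.0, 0.949, -0.315, 0.001]
force: [0.5, 0.5, -0.2]
finger_gap: 0.0683
finger_force: 0.0
```

Run:
```python
from h import *
go(.5836,-.1174,-.0335,-.645,False)
```

```text
t 17.67 TCP [ 0.5866 -0.1187 -0.0173] yaw -0.641 -> -0.645 j6 1.96 gap 0.0683 F [ 0.5  0.5 -0.2]
 az total 0.0012 (rows>=1)  dx -0.064 dy 0.015 dz 0.323 tilt [ 1.3e-03 -3.0e-04 -1.0e+00]
```

Emit:
step_arm:
  rows:
    - {"grip": 0.6, "dx": -0.06, "dy": 0.015, "dz": 0.22, "ax": 0, "ay": 0, "az": 0}
    - {"grip": 0.6, "dx": 0, "dy": 0, "dz": 0.1, "ax": 0, "ay": 0, "az": 0}
    - {"grip": 0.6, "dx": 0, "dy": 0, "dz": 0, "ax": 0, "ay": 0, "az": 0}
    - {"grip": 0.6, "dx": 0, "dy": 0, "dz": 0, "ax": 0, "ay": 0, "az": 0}
    - {"grip": 0, "dx": 0, "dy": 0, "dz": 0, "ax": 0, "ay": 0, "az": 0}
    - {"grip": 0, "dx": 0, "dy": 0, "dz": 0, "ax": 0, "ay": 0, "az": 0}
    - {"grip": 0, "dx": 0, "dy": 0, "dz": 0, "ax": 0, "ay": 0, "az": 0}
    - {"grip": 0, "dx": 0, "dy": 0, "dz": 0, "ax": 0, "ay": 0, "az": 0}
    - {"grip": 0, "dx": 0, "dy": 0, "dz": 0, "ax": 0, "ay": 0, "az": 0}
    - {"grip": 0, "dx": 0, "dy": 0, "dz": -0.4, "ax": 0, "ay": 0, "az": 0}
    - {"grip": 0, "dx": 0, "dy": 0, "dz": -0.7, "ax": 0, "ay": 0, "az": 0}
    - {"grip": 0, "dx": 0, "dy": 0, "dz": -0.7, "ax": 0, "ay": 0, "az": 0}
    - {"grip": 0, "dx": 0, "dy": 0, "dz": -0.5, "ax": 0, "ay": 0, "az": 0}
    - {"grip": 0, "dx": 0, "dy": 0, "dz": 0, "ax": 0, "ay": 0, "az": 0}
    - {"grip": 0, "dx": 0, "dy": 0, "dz": 0, "ax": 0, "ay": 0, "az": 0}
    - {"grip": 0, "dx": 0, "dy": 0, "dz": 0, "ax": 0, "ay": 0, "az": 0}

```text
time_s: 19.0
position: [0.5829, -0.1175, 0.08]
orientation: [0.0, 0.949, -0.315, -0.0]
force: [0.3, 0.1, -0.5]
finger_gap: 0.0507
finger_force: 52.3
```

Run:
```python
from h import *
look();held()
a=1.92;print(.4954-.08*np.cos(a),.0343-.08*np.sin(a))
go(.4954-.08*np.cos(a),.0343-.08*np.sin(a),.06,a,False)
```

```text
blue plane slope [-0.006  0.004  0.123] centre [ 0.5825 -0.1182] TCPz 0.0794 F [-0.4  0.2 -0.7] T [ 0.06  0.02 -0.01]
held: local dx 0.0016 dy 0.0006, yaw-toolyaw -0.008, iou 0.900
0.5227719720920718 -0.04087163789482599
t 19.1 TCP [ 0.5824 -0.1174  0.0792] yaw -0.641 -> 1.92 j6 1.96 gap 0.0505 F [-0.5  0.5 -0.7]
 az total -0.8153 (rows>=21)  dx 1.845 dy -0.597 dz 0.384 tilt [-1.9e-03  5.0e-04 -1.0e+00]
```

Emit:
step_arm:
  rows:
    - {"grip": 0, "dx": 0, "dy": 0, "dz": 0, "ax": 0, "ay": 0, "az": -0.0395}
    - {"grip": 0, "dx": 0, "dy": 0, "dz": 0, "ax": 0, "ay": 0, "az": -0.0395}
    - {"grip": 0, "dx": 0, "dy": 0, "dz": 0, "ax": 0, "ay": 0, "az": -0.0395}
    - {"grip": 0, "dx": 0, "dy": 0, "dz": 0, "ax": 0, "ay": 0, "az": -0.0395}
    - {"grip": 0, "dx": 0, "dy": 0, "dz": 0, "ax": 0, "ay": 0, "az": -0.0395}
    - {"grip": 0, "dx": 0, "dy": 0, "dz": 0, "ax": 0, "ay": 0, "az": -0.0395}
    - {"grip": 0, "dx": 0, "dy": 0, "dz": 0, "ax": 0, "ay": 0, "az": -0.0395}
    - {"grip": 0, "dx": 0, "dy": 0, "dz": 0, "ax": 0, "ay": 0, "az": -0.0395}
    - {"grip": 0, "dx": 0, "dy": 0, "dz": 0, "ax": 0, "ay": 0, "az": -0.0395}
    - {"grip": 0, "dx": 0, "dy": 0, "dz": 0, "ax": 0, "ay": 0, "az": -0.0395}
    - {"grip": 0, "dx": 0, "dy": 0, "dz": 0, "ax": 0, "ay": 0, "az": -0.0395}
    - {"grip": 0, "dx": 0, "dy": 0, "dz": 0, "ax": 0, "ay": 0, "az": -0.0395}
    - {"grip": 0, "dx": 0, "dy": 0, "dz": 0, "ax": 0, "ay": 0, "az": -0.0395}
    - {"grip": 0, "dx": 0, "dy": 0, "dz": 0, "ax": 0, "ay": 0, "az": -0.0395}
    - {"grip": 0, "dx": 0, "dy": 0, "dz": 0, "ax": 0, "ay": 0, "az": -0.0395}
    - {"grip": 0, "dx": 0, "dy": 0, "dz": 0, "ax": 0, "ay": 0, "az": -0.0395}
    - {"grip": 0, "dx": 0, "dy": 0, "dz": 0, "ax": 0, "ay": 0, "az": -0.0395}
    - {"grip": 0, "dx": 0, "dy": 0, "dz": 0, "ax": 0, "ay": 0, "az": -0.0395}
    - {"grip": 0, "dx": 0, "dy": 0, "dz": 0, "ax": 0, "ay": 0, "az": -0.0395}
    - {"grip": 0, "dx": 0, "dy": 0, "dz": 0, "ax": 0, "ay": 0, "az": -0.0253}

```text
time_s: 20.77
position: [0.5824, -0.1174, 0.079]
orientation: [-0.001, 0.62, 0.784, -0.0]
force: [-0.6, -0.3, -0.4]
finger_gap: 0.0503
finger_force: 52.3
```

Emit:
step_arm:
  rows:
    - {"grip": 0, "dx": 0, "dy": 0, "dz": 0, "ax": 0, "ay": 0, "az": -0.0395}
    - {"grip": 0, "dx": 0.46, "dy": -0.15, "dz": 0, "ax": 0, "ay": 0, "az": 0}
    - {"grip": 0, "dx": 0.46, "dy": -0.15, "dz": 0, "ax": 0, "ay": 0, "az": 0}
    - {"grip": 0, "dx": 0.46, "dy": -0.15, "dz": 0, "ax": 0, "ay": 0, "az": 0}
    - {"grip": 0, "dx": 0.46, "dy": -0.15, "dz": 0, "ax": 0, "ay": 0, "az": 0}
    - {"grip": 0, "dx": 0, "dy": 0, "dz": 0, "ax": 0, "ay": 0, "az": 0}
    - {"grip": 0, "dx": 0, "dy": 0, "dz": 0, "ax": 0, "ay": 0, "az": 0}
    - {"grip": 0, "dx": 0, "dy": 0, "dz": 0, "ax": 0, "ay": 0, "az": 0}
    - {"grip": 0, "dx": 0, "dy": 0, "dz": 0, "ax": 0, "ay": 0, "az": 0}

```text
time_s: 21.52
position: [0.5242, -0.042, 0.08]
orientation: [0.0, 0.574, 0.819, -0.0]
force: [0.9, -0.1, -0.9]
finger_gap: 0.0504
finger_force: 52.3
```

```bash
cat >> h.py <<'E'
def reds(im,d,c):
    P=cloud(c,d);h=cv2.cvtColor(im,cv2.COLOR_RGB2HSV)
    red=((h[:,:,0]<6)|(h[:,:,0]>174))&(h[:,:,1]>180)&(h[:,:,2]>100)
    k,l,s,ce=cv2.connectedComponentsWithStats(red.astype(np.uint8))
    for i in range(1,k):
        if s[i,4]>40: print("red",ce[i].round(1),s[i,4],np.median(P[l==i],0).round(4),atz(c,ce[i],.081).round(4))
E
python3 - <<'E'
from h import *
reds(*held());o=look()
im,d,c,P,L=o
m=(blue(im)>0)&(np.linalg.norm(P[:,:,:2]-[.4954,.0343],axis=2)<.05)
print("pack top",np.median(P[m],0).round(4))
k,l,t,_=cv2.connectedComponentsWithStats(m.astype(np.uint8));i=1+np.argmax(t[1:,4]);print(np.round(fit(c,l==i,.026),4))
go(.4954,.0343,-.006,1.92,False)
cv2.imwrite("pics/w9.png",im[:,:,::-1])
E
```

```text
held: local dx 0.0014 dy -0.0005, yaw-toolyaw -0.005, iou 0.900
red [315.9 114.9] 1542 [0.4951 0.0342 0.0806] [[0.4951 0.0343 0.081 ]]
red [468.4 200.7] 625 [0.5833 0.0218 0.0655] [[0.5761 0.0228 0.081 ]]
blue plane slope [ 0.001 -0.004  0.124] centre [ 0.5234 -0.0418] TCPz 0.0802 F [-0.1  0.2 -0.2] T [0.01 0.04 0.05]
pack top [0.4895 0.0287 0.0257]
[0.4934 0.0313 0.8745 0.8629]
t 21.62 TCP [ 0.5241 -0.042   0.0802] yaw 1.919 -> 1.92 j6 -0.49 gap 0.0504 F [-0.1  0.2 -0.2]
 az total -0.0002 (rows>=1)  dx 1.630 dy -0.017 dz 1.723 tilt [ 1.e-04 -1.e-04 -1.e+00]
```

View pics/w9.png

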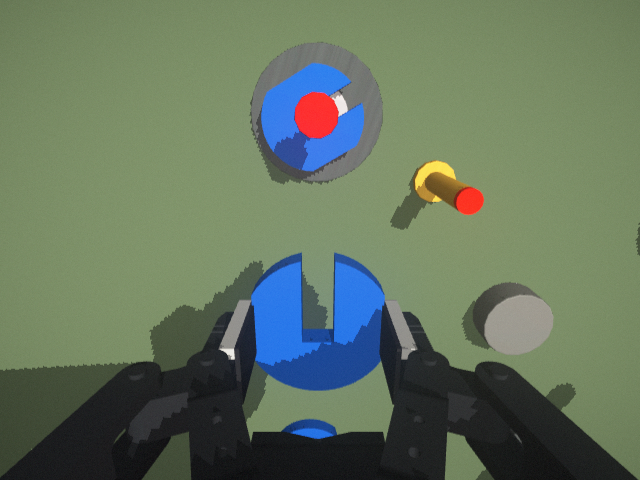

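The view shows the first spacer seated flat under the head at (316,115), about 3.5 mm off axis. The second is held with its slot aimed at the stem. I'll lower and slide it in.

Emit:
step_arm:
  rows:
    - {"grip": 0, "dx": 0, "dy": -0.01, "dz": 0.5, "ax": 0, "ay": 0, "az": 0}
    - {"grip": 0, "dx": 0, "dy": 0, "dz": 0.6, "ax": 0, "ay": 0, "az": 0}
    - {"grip": 0, "dx": 0, "dy": 0, "dz": 0.4, "ax": 0, "ay": 0, "az": 0}
    - {"grip": 0, "dx": 0, "dy": 0, "dz": 0.22, "ax": 0, "ay": 0, "az": 0}
    - {"grip": 0, "dx": 0, "dy": 0, "dz": 0, "ax": 0, "ay": 0, "az": 0}
    - {"grip": 0, "dx": 0, "dy": 0, "dz": 0, "ax": 0, "ay": 0, "az": 0}
    - {"grip": 0, "dx": 0.2, "dy": 0, "dz": 0, "ax": 0, "ay": 0, "az": 0}
    - {"grip": 0, "dx": 0.2, "dy": 0, "dz": 0, "ax": 0, "ay": 0, "az": 0}
    - {"grip": 0, "dx": 0.2, "dy": 0, "dz": 0, "ax": 0, "ay": 0, "az": 0}
    - {"grip": 0, "dx": 0.2, "dy": 0, "dz": 0, "ax": 0, "ay": 0, "az": 0}
    - {"grip": 0, "dx": 0.2, "dy": 0, "dz": 0, "ax": 0, "ay": 0, "az": 0}
    - {"grip": 0, "dx": 0.2, "dy": 0, "dz": 0, "ax": 0, "ay": 0, "az": 0}
    - {"grip": 0, "dx": 0.2, "dy": 0, "dz": 0, "ax": 0, "ay": 0, "az": 0}
    - {"grip": 0, "dx": 0.12, "dy": 0, "dz": 0, "ax": 0, "ay": 0, "az": 0}
    - {"grip": 0, "dx": 0.1, "dy": 0, "dz": 0, "ax": 0, "ay": 0, "az": 0}
    - {"grip": 0, "dx": 0, "dy": 0, "dz": 0, "ax": 0, "ay": 0, "az": 0}
    - {"grip": 0, "dx": 0, "dy": 0, "dz": 0, "ax": 0, "ay": 0, "az": 0}
    - {"grip": 0, "dx": 0, "dy": 0, "dz": 0, "ax": 0, "ay": 0, "az": 0}

```text
time_s: 23.12
position: [0.4956, 0.0343, -0.0056]
orientation: [0.0, 0.574, 0.819, 0.0]
force: [-1.1, -0.4, -1.0]
finger_gap: 0.0503
finger_force: 52.3
```

Run:
```python
from h import *
look();go(.4953,.0343,-.0077,1.92,False)
```

```text
blue plane slope [ 0.025 -0.056  0.037] centre [0.4931 0.0387] TCPz -0.0056 F [-0.3 -0.1 -0.3] T [ 0.06 -0.04  0.03]
t 23.17 TCP [ 0.4956  0.0342 -0.0056] yaw 1.92 -> 1.92 j6 -0.34 gap 0.0505 F [-0.3 -0.1 -0.3]
 az total -0.0001 (rows>=1)  dx 0.003 dy -0.005 dz 0.041 tilt [ 1.e-04 -0.e+00 -1.e+00]
```

Emit:
step_arm:
  rows:
    - {"grip": 0, "dx": 0, "dy": 0, "dz": 0.024, "ax": 0, "ay": 0, "az": 0}
    - {"grip": 0, "dx": 0, "dy": 0, "dz": 0, "ax": 0, "ay": 0, "az": 0}
    - {"grip": 0.5, "dx": 0, "dy": 0, "dz": 0, "ax": 0, "ay": 0, "az": 0}
    - {"grip": 0.5, "dx": 0, "dy": 0, "dz": 0, "ax": 0, "ay": 0, "az": 0}
    - {"grip": 0.5, "dx": 0, "dy": 0, "dz": 0, "ax": 0, "ay": 0, "az": 0}
    - {"grip": 0.5, "dx": 0, "dy": 0, "dz": -0.3, "ax": 0, "ay": 0, "az": 0}
    - {"grip": 0.5, "dx": 0, "dy": 0, "dz": -0.7, "ax": 0, "ay": 0, "az": 0}
    - {"grip": 0.5, "dx": 0, "dy": 0, "dz": -0.7, "ax": 0, "ay": 0, "az": 0}
    - {"grip": 0.5, "dx": 0, "dy": 0, "dz": -0.4, "ax": 0, "ay": 0, "az": 0}
    - {"grip": 0.6, "dx": 0, "dy": 0, "dz": 0, "ax": 0, "ay": 0, "az": 0.0377}
    - {"grip": 0.6, "dx": 0, "dy": 0, "dz": 0, "ax": 0, "ay": 0, "az": 0.0377}
    - {"grip": 0.6, "dx": 0, "dy": 0, "dz": 0, "ax": 0, "ay": 0, "az": 0.0377}
    - {"grip": 0.6, "dx": 0, "dy": 0, "dz": 0, "ax": 0, "ay": 0, "az": 0.0377}
    - {"grip": 0.6, "dx": 0, "dy": 0, "dz": 0, "ax": 0, "ay": 0, "az": 0.0377}
    - {"grip": 0.6, "dx": 0, "dy": 0, "dz": 0, "ax": 0, "ay": 0, "az": 0.0377}
    - {"grip": 0.6, "dx": 0, "dy": 0, "dz": 0, "ax": 0, "ay": 0, "az": 0.0377}
    - {"grip": 0.6, "dx": 0, "dy": 0, "dz": 0, "ax": 0, "ay": 0, "az": 0.0377}
    - {"grip": 0.6, "dx": 0, "dy": 0, "dz": 0, "ax": 0, "ay": 0, "az": 0.0377}
    - {"grip": 0.6, "dx": 0, "dy": 0, "dz": 0, "ax": 0, "ay": 0, "az": 0.0377}

```text
time_s: 24.75
position: [0.4953, 0.0345, 0.0982]
orientation: [-0.0, 0.934, 0.357, -0.0]
force: [-0.3, 0.3, -1.0]
finger_gap: 0.0685
finger_force: 0.0
```

Run:
```python
from h import *
o,im,d,c=spacers("top")
for s in o: print(np.round(s,4))
go(.5738,-.3264,-.01,.738,False)
```

```text
[ 0.5838 -0.2281 -0.9739  0.9163]
[ 0.5739 -0.3265  0.7475  0.9065]
[0.519  0.2844 3.0114 0.8977]
[ 0.5105 -0.4264 -0.9651  0.9013]
[ 0.4406  0.2903 -0.1377  0.8976]
t 24.8 TCP [0.4953 0.0345 0.0982] yaw 0.72 -> 0.738 j6 0.86 gap 0.0683 F [-0.   0.9  0.4]
 az total -0.0058 (rows>=1)  dx -3.696 dy 6.396 dz 2.165 tilt [ 0.  0. -1.]
```

Emit:
step_arm:
  rows:
    - {"grip": 0.6, "dx": 0, "dy": 0, "dz": 0, "ax": 0, "ay": 0, "az": -0.0058}
    - {"grip": 0.6, "dx": -0.336, "dy": 0.5815, "dz": 0, "ax": 0, "ay": 0, "az": 0}
    - {"grip": 0.6, "dx": -0.336, "dy": 0.5815, "dz": 0, "ax": 0, "ay": 0, "az": 0}
    - {"grip": 0.6, "dx": -0.336, "dy": 0.5815, "dz": 0, "ax": 0, "ay": 0, "az": 0}
    - {"grip": 0.6, "dx": -0.336, "dy": 0.5815, "dz": 0, "ax": 0, "ay": 0, "az": 0}
    - {"grip": 0.6, "dx": -0.336, "dy": 0.5815, "dz": 0, "ax": 0, "ay": 0, "az": 0}
    - {"grip": 0.6, "dx": -0.336, "dy": 0.5815, "dz": 0, "ax": 0, "ay": 0, "az": 0}
    - {"grip": 0.6, "dx": -0.336, "dy": 0.5815, "dz": 0, "ax": 0, "ay": 0, "az": 0}
    - {"grip": 0.6, "dx": -0.336, "dy": 0.5815, "dz": 0, "ax": 0, "ay": 0, "az": 0}
    - {"grip": 0.6, "dx": -0.336, "dy": 0.5815, "dz": 0, "ax": 0, "ay": 0, "az": 0}
    - {"grip": 0.6, "dx": -0.336, "dy": 0.5815, "dz": 0, "ax": 0, "ay": 0, "az": 0}
    - {"grip": 0.6, "dx": -0.336, "dy": 0.5815, "dz": 0, "ax": 0, "ay": 0, "az": 0}
    - {"grip": 0.6, "dx": 0, "dy": 0, "dz": 0.5, "ax": 0, "ay": 0, "az": 0}
    - {"grip": 0.6, "dx": 0, "dy": 0, "dz": 0.6, "ax": 0, "ay": 0, "az": 0}
    - {"grip": 0.6, "dx": 0, "dy": 0, "dz": 0.6, "ax": 0, "ay": 0, "az": 0}
    - {"grip": 0.6, "dx": 0, "dy": 0, "dz": 0.4, "ax": 0, "ay": 0, "az": 0}
    - {"grip": 0.6, "dx": 0, "dy": 0, "dz": 0, "ax": 0, "ay": 0, "az": 0}
    - {"grip": 0.6, "dx": 0, "dy": 0, "dz": 0, "ax": 0, "ay": 0, "az": 0}
    - {"grip": 0.6, "dx": 0, "dy": 0, "dz": 0, "ax": 0, "ay": 0, "az": 0}

```text
time_s: 26.38
position: [0.5802, -0.3255, -0.0056]
orientation: [0.0, 0.929, 0.369, 0.0]
force: [0.2, -0.5, -0.2]
finger_gap: 0.0684
finger_force: 0.0
```

Run:
```python
from h import *
o,im,d,c=spacers("wrist",amin=800)
for s in o: print("w",np.round(s,4))
go(.5738,-.3264,-.0335,.74,False)
```

```text
w [ 0.5844 -0.2286 -0.9629  0.9305]
w [ 0.5756 -0.3255  0.7254  0.9269]
t 26.43 TCP [ 0.5806 -0.3257 -0.0051] yaw 0.756 -> 0.74 j6 0.26 gap 0.068 F [-0.1  0.4 -0. ]
 az total 0.0050 (rows>=1)  dx -0.110 dy -0.081 dz 0.568 tilt [ 0.0019 -0.0012 -1.    ]
```

Emit:
step_arm:
  rows:
    - {"grip": 0.6, "dx": -0.094, "dy": -0.078, "dz": 0.25, "ax": 0, "ay": 0, "az": 0.005}
    - {"grip": 0.6, "dx": 0, "dy": 0, "dz": 0.2, "ax": 0, "ay": 0, "az": 0}
    - {"grip": 0.6, "dx": 0, "dy": 0, "dz": 0.084, "ax": 0, "ay": 0, "az": 0}
    - {"grip": 0.6, "dx": 0, "dy": 0, "dz": 0, "ax": 0, "ay": 0, "az": 0}
    - {"grip": 0.6, "dx": 0, "dy": 0, "dz": 0, "ax": 0, "ay": 0, "az": 0}
    - {"grip": 0, "dx": 0, "dy": 0, "dz": 0, "ax": 0, "ay": 0, "az": 0}
    - {"grip": 0, "dx": 0, "dy": 0, "dz": 0, "ax": 0, "ay": 0, "az": 0}
    - {"grip": 0, "dx": 0, "dy": 0, "dz": 0, "ax": 0, "ay": 0, "az": 0}
    - {"grip": 0, "dx": 0, "dy": 0, "dz": 0, "ax": 0, "ay": 0, "az": 0}
    - {"grip": 0, "dx": 0, "dy": 0, "dz": 0, "ax": 0, "ay": 0, "az": 0}
    - {"grip": 0, "dx": 0, "dy": 0, "dz": -0.4, "ax": 0, "ay": 0, "az": 0}
    - {"grip": 0, "dx": 0, "dy": 0, "dz": -0.7, "ax": 0, "ay": 0, "az": 0}
    - {"grip": 0, "dx": 0, "dy": 0, "dz": -0.7, "ax": 0, "ay": 0, "az": 0}
    - {"grip": 0, "dx": 0, "dy": 0, "dz": -0.5, "ax": 0, "ay": 0, "az": 0}
    - {"grip": 0, "dx": 0, "dy": 0, "dz": 0, "ax": 0, "ay": 0, "az": 0}
    - {"grip": 0, "dx": 0, "dy": 0, "dz": 0, "ax": 0, "ay": 0, "az": 0}
    - {"grip": 0, "dx": 0, "dy": 0, "dz": 0, "ax": 0, "ay": 0, "az": 0}

```text
time_s: 27.85
position: [0.5732, -0.3253, 0.0813]
orientation: [-0.0, 0.933, 0.361, -0.0]
force: [0.1, 0.2, -1.1]
finger_gap: 0.0502
finger_force: 52.7
```

Run:
```python
from h import *
look();held()
a=.87
go(.4953-.08*np.cos(a),.0343-.08*np.sin(a),.08,a,False)
```

```text
blue plane slope [-0.006 -0.001  0.123] centre [ 0.5729 -0.3254] TCPz 0.0807 F [-0.5 -0.3 -1.6] T [0.03 0.   0.03]
held: local dx 0.0016 dy 0.0000, yaw-toolyaw -0.000, iou 0.903
t 27.95 TCP [ 0.5727 -0.325   0.0803] yaw 0.738 -> 0.87 j6 0.27 gap 0.0503 F [-0.1 -0.1 -1.1]
 az total -0.0419 (rows>=2)  dx 2.894 dy -5.817 dz 0.007 tilt [-0.0016  0.001  -1.    ]
```

Emit:
step_arm:
  rows:
    - {"grip": 0, "dx": 0, "dy": 0, "dz": 0, "ax": 0, "ay": 0, "az": -0.021}
    - {"grip": 0, "dx": 0, "dy": 0, "dz": 0, "ax": 0, "ay": 0, "az": -0.021}
    - {"grip": 0, "dx": 0.2894, "dy": -0.5817, "dz": 0, "ax": 0, "ay": 0, "az": 0}
    - {"grip": 0, "dx": 0.2894, "dy": -0.5817, "dz": 0, "ax": 0, "ay": 0, "az": 0}
    - {"grip": 0, "dx": 0.2894, "dy": -0.5817, "dz": 0, "ax": 0, "ay": 0, "az": 0}
    - {"grip": 0, "dx": 0.2894, "dy": -0.5817, "dz": 0, "ax": 0, "ay": 0, "az": 0}
    - {"grip": 0, "dx": 0.2894, "dy": -0.5817, "dz": 0, "ax": 0, "ay": 0, "az": 0}
    - {"grip": 0, "dx": 0.2894, "dy": -0.5817, "dz": 0, "ax": 0, "ay": 0, "az": 0}
    - {"grip": 0, "dx": 0.2894, "dy": -0.5817, "dz": 0, "ax": 0, "ay": 0, "az": 0}
    - {"grip": 0, "dx": 0.2894, "dy": -0.5817, "dz": 0, "ax": 0, "ay": 0, "az": 0}
    - {"grip": 0, "dx": 0.2894, "dy": -0.5817, "dz": 0, "ax": 0, "ay": 0, "az": 0}
    - {"grip": 0, "dx": 0.2894, "dy": -0.5817, "dz": 0, "ax": 0, "ay": 0, "az": 0}
    - {"grip": 0, "dx": 0, "dy": 0, "dz": 0.4, "ax": 0, "ay": 0, "az": 0}
    - {"grip": 0, "dx": 0, "dy": 0, "dz": 0, "ax": 0, "ay": 0, "az": 0}
    - {"grip": 0, "dx": 0, "dy": 0, "dz": 0, "ax": 0, "ay": 0, "az": 0}
    - {"grip": 0, "dx": 0, "dy": 0, "dz": 0, "ax": 0, "ay": 0, "az": 0}
    - {"grip": 0, "dx": 0, "dy": 0, "dz": 0, "ax": 0, "ay": 0, "az": 0}

```text
time_s: 29.37
position: [0.445, -0.0281, 0.0617]
orientation: [0.0, 0.907, 0.421, 0.0]
force: [-0.5, -0.6, -1.2]
finger_gap: 0.05
finger_force: 52.7
```

```bash
cat >> h.py <<'E'
def pre(z,a):
    reds(*held());im,d,c,P,L=look()
    m=(blue(im)>0)&(np.linalg.norm(P[:,:,:2]-[.4953,.0343],axis=2)<.05)
    print("pack top",np.percentile(P[m][:,2],[10,50,90,99]).round(4))
    k,l,t,_=cv2.connectedComponentsWithStats(m.astype(np.uint8));i=1+np.argmax(t[1:,4])
    print(np.round(fit(c,l==i,np.median(P[m][:,2])),4))
    go(.4953,.0343,z,a,False);return im
E
python3 - <<'E'
from h import *
pre(.004,.87)
E
```

```text
held: local dx 0.0014 dy 0.0000, yaw-toolyaw -0.005, iou 0.904
red [503.2   4.4] 273 [0.5805 0.018  0.0656] [[0.5733 0.0195 0.081 ]]
red [313.2 117.7] 1911 [0.4953 0.0343 0.0806] [[0.4953 0.0343 0.081 ]]
blue plane slope [-0.005 -0.002  0.104] centre [ 0.4448 -0.0282] TCPz 0.0618 F [-0.4  0.5  0.2] T [ 0.03 -0.02 -0.03]
pack top [0.0262 0.0356 0.0365 0.2365]
[0.4945 0.0337 1.9078 0.7696]
t 29.47 TCP [ 0.4449 -0.028   0.0618] yaw 0.869 -> 0.87 j6 0.57 gap 0.0503 F [-0.4  0.5  0.2]
 az total -0.0003 (rows>=1)  dx 1.602 dy -0.034 dz 1.157 tilt [ 6.e-04 -1.e-04 -1.e+00]
```

Emit:
step_arm:
  rows:
    - {"grip": 0, "dx": 0, "dy": -0.034, "dz": 0.5, "ax": 0, "ay": 0, "az": 0}
    - {"grip": 0, "dx": 0, "dy": 0, "dz": 0.4, "ax": 0, "ay": 0, "az": 0}
    - {"grip": 0, "dx": 0, "dy": 0, "dz": 0.246, "ax": 0, "ay": 0, "az": 0}
    - {"grip": 0, "dx": 0, "dy": 0, "dz": 0, "ax": 0, "ay": 0, "az": 0}
    - {"grip": 0, "dx": 0, "dy": 0, "dz": 0, "ax": 0, "ay": 0, "az": 0}
    - {"grip": 0, "dx": 0, "dy": 0, "dz": 0, "ax": 0, "ay": 0, "az": 0}
    - {"grip": 0, "dx": 0.2, "dy": 0, "dz": 0, "ax": 0, "ay": 0, "az": 0}
    - {"grip": 0, "dx": 0.2, "dy": 0, "dz": 0, "ax": 0, "ay": 0, "az": 0}
    - {"grip": 0, "dx": 0.2, "dy": 0, "dz": 0, "ax": 0, "ay": 0, "az": 0}
    - {"grip": 0, "dx": 0.2, "dy": 0, "dz": 0, "ax": 0, "ay": 0, "az": 0}
    - {"grip": 0, "dx": 0.2, "dy": 0, "dz": 0, "ax": 0, "ay": 0, "az": 0}
    - {"grip": 0, "dx": 0.2, "dy": 0, "dz": 0, "ax": 0, "ay": 0, "az": 0}
    - {"grip": 0, "dx": 0.2, "dy": 0, "dz": 0, "ax": 0, "ay": 0, "az": 0}
    - {"grip": 0, "dx": 0.12, "dy": 0, "dz": 0, "ax": 0, "ay": 0, "az": 0}
    - {"grip": 0, "dx": 0.074, "dy": 0, "dz": 0, "ax": 0, "ay": 0, "az": 0}
    - {"grip": 0, "dx": 0, "dy": 0, "dz": 0, "ax": 0, "ay": 0, "az": 0}
    - {"grip": 0, "dx": 0, "dy": 0, "dz": 0, "ax": 0, "ay": 0, "az": 0}
    - {"grip": 0, "dx": 0, "dy": 0, "dz": 0, "ax": 0, "ay": 0, "az": 0}

```text
time_s: 30.97
position: [0.4941, 0.0345, 0.0041]
orientation: [-0.0, 0.907, 0.421, -0.0]
force: [0.3, 0.1, -0.8]
finger_gap: 0.0503
finger_force: 52.7
```

Run:
```python
from h import *
look();go(.4953,.0343,.003,.87,False)
```

```text
blue plane slope [-0.048 -0.056  0.045] centre [0.4983 0.0398] TCPz 0.0042 F [ 0.2  0.1 -1. ] T [-0.  0. -0.]
t 31.02 TCP [0.4941 0.0344 0.0042] yaw 0.87 -> 0.87 j6 0.71 gap 0.0504 F [ 0.2  0.1 -1. ]
 az total -0.0001 (rows>=1)  dx 0.015 dy 0.019 dz 0.023 tilt [-5.e-04 -0.e+00 -1.e+00]
```

Emit:
step_arm:
  rows:
    - {"grip": 0, "dx": 0, "dy": 0, "dz": 0.02, "ax": 0, "ay": 0, "az": 0}
    - {"grip": 0, "dx": 0, "dy": 0, "dz": 0, "ax": 0, "ay": 0, "az": 0}
    - {"grip": 0.5, "dx": 0, "dy": 0, "dz": 0, "ax": 0, "ay": 0, "az": 0}
    - {"grip": 0.5, "dx": 0, "dy": 0, "dz": 0, "ax": 0, "ay": 0, "az": 0}
    - {"grip": 0.5, "dx": 0, "dy": 0, "dz": 0, "ax": 0, "ay": 0, "az": 0}
    - {"grip": 0.5, "dx": 0, "dy": 0, "dz": -0.3, "ax": 0, "ay": 0, "az": 0}
    - {"grip": 0.5, "dx": 0, "dy": 0, "dz": -0.7, "ax": 0, "ay": 0, "az": 0}
    - {"grip": 0.5, "dx": 0, "dy": 0, "dz": -0.7, "ax": 0, "ay": 0, "az": 0}
    - {"grip": 0.5, "dx": 0, "dy": 0, "dz": -0.3, "ax": 0, "ay": 0, "az": 0}
    - {"grip": 0.6, "dx": 0, "dy": 0, "dz": 0, "ax": 0, "ay": 0, "az": 0.039}
    - {"grip": 0.6, "dx": 0, "dy": 0, "dz": 0, "ax": 0, "ay": 0, "az": 0.039}
    - {"grip": 0.6, "dx": 0, "dy": 0, "dz": 0, "ax": 0, "ay": 0, "az": 0.039}
    - {"grip": 0.6, "dx": 0, "dy": 0, "dz": 0, "ax": 0, "ay": 0, "az": 0.039}
    - {"grip": 0.6, "dx": 0, "dy": 0, "dz": 0, "ax": 0, "ay": 0, "az": 0.039}
    - {"grip": 0.6, "dx": 0, "dy": 0, "dz": 0, "ax": 0, "ay": 0, "az": 0.039}
    - {"grip": 0.6, "dx": 0, "dy": 0, "dz": 0, "ax": 0, "ay": 0, "az": 0.039}
    - {"grip": 0.6, "dx": 0, "dy": 0, "dz": 0, "ax": 0, "ay": 0, "az": 0.039}
    - {"grip": 0.6, "dx": 0, "dy": 0, "dz": 0, "ax": 0, "ay": 0, "az": 0.039}
    - {"grip": 0.6, "dx": 0, "dy": 0, "dz": 0, "ax": 0, "ay": 0, "az": 0.039}
    - {"grip": 0.6, "dx": 0, "dy": 0, "dz": 0, "ax": 0, "ay": 0, "az": 0.039}

```text
time_s: 32.68
position: [0.4944, 0.0346, 0.1031]
orientation: [0.0, 0.971, -0.24, -0.0]
force: [-0.7, -0.8, -0.3]
finger_gap: 0.0685
finger_force: 0.0
```

Run:
```python
from h import *
o,im,d,c=spacers("top")
for s in o: print(np.round(s,4))
b=[s for s in o if abs(s[0]-.584)<.04 and abs(s[1]+.228)<.04][0]
go(b[0],b[1],-.01,b[2],False)
```

```text
[ 0.5838 -0.2283 -0.981   0.9165]
[0.5188 0.2842 2.9845 0.897 ]
[ 0.5101 -0.426  -0.9503  0.8999]
[ 0.4406  0.2902 -0.1376  0.8963]
t 32.73 TCP [0.4944 0.0346 0.1031] yaw -0.494 -> -0.981 j6 2.07 gap 0.0683 F [-0.1  0.5 -1. ]
 az total 0.1550 (rows>=4)  dx 5.365 dy 1.438 dz 2.262 tilt [-2.e-04  0.e+00 -1.e+00]
```

Emit:
step_arm:
  rows:
    - {"grip": 0.6, "dx": 0, "dy": 0, "dz": 0, "ax": 0, "ay": 0, "az": 0.0388}
    - {"grip": 0.6, "dx": 0, "dy": 0, "dz": 0, "ax": 0, "ay": 0, "az": 0.0388}
    - {"grip": 0.6, "dx": 0, "dy": 0, "dz": 0, "ax": 0, "ay": 0, "az": 0.0388}
    - {"grip": 0.6, "dx": 0, "dy": 0, "dz": 0, "ax": 0, "ay": 0, "az": 0.0388}
    - {"grip": 0.6, "dx": 0.667, "dy": 0.18, "dz": 0, "ax": 0, "ay": 0, "az": 0}
    - {"grip": 0.6, "dx": 0.667, "dy": 0.18, "dz": 0, "ax": 0, "ay": 0, "az": 0}
    - {"grip": 0.6, "dx": 0.667, "dy": 0.18, "dz": 0, "ax": 0, "ay": 0, "az": 0}
    - {"grip": 0.6, "dx": 0.667, "dy": 0.18, "dz": 0, "ax": 0, "ay": 0, "az": 0}
    - {"grip": 0.6, "dx": 0.667, "dy": 0.18, "dz": 0, "ax": 0, "ay": 0, "az": 0}
    - {"grip": 0.6, "dx": 0.667, "dy": 0.18, "dz": 0, "ax": 0, "ay": 0, "az": 0}
    - {"grip": 0.6, "dx": 0.667, "dy": 0.18, "dz": 0, "ax": 0, "ay": 0, "az": 0}
    - {"grip": 0.6, "dx": 0.667, "dy": 0.18, "dz": 0, "ax": 0, "ay": 0, "az": 0}
    - {"grip": 0.6, "dx": 0, "dy": 0, "dz": 0.5, "ax": 0, "ay": 0, "az": 0}
    - {"grip": 0.6, "dx": 0, "dy": 0, "dz": 0.7, "ax": 0, "ay": 0, "az": 0}
    - {"grip": 0.6, "dx": 0, "dy": 0, "dz": 0.6, "ax": 0, "ay": 0, "az": 0}
    - {"grip": 0.6, "dx": 0, "dy": 0, "dz": 0.4, "ax": 0, "ay": 0, "az": 0}
    - {"grip": 0.6, "dx": 0, "dy": 0, "dz": 0, "ax": 0, "ay": 0, "az": 0}
    - {"grip": 0.6, "dx": 0, "dy": 0, "dz": 0, "ax": 0, "ay": 0, "az": 0}
    - {"grip": 0.6, "dx": 0, "dy": 0, "dz": 0, "ax": 0, "ay": 0, "az": 0}
    - {"grip": 0.6, "dx": 0, "dy": 0, "dz": 0, "ax": 0, "ay": 0, "az": 0}

```text
time_s: 34.4
position: [0.5884, -0.2261, -0.0051]
orientation: [-0.0, 0.886, -0.464, 0.001]
force: [0.4, 0.4, 0.5]
finger_gap: 0.0684
finger_force: 0.0
```

Run:
```python
from h import *
o,im,d,c=spacers("wrist",amin=800)
for s in o: print("w",np.round(s,4))
go(.5841,-.2284,-.0335,-.974,False)
```

```text
w [ 0.585  -0.2295 -0.9642  0.9274]
t 34.45 TCP [ 0.5883 -0.2261 -0.0051] yaw -0.965 -> -0.974 j6 2.12 gap 0.0681 F [-0.7  0.4 -0.3]
 az total 0.0030 (rows>=1)  dx -0.009 dy 0.096 dz 0.569 tilt [ 0.0024 -0.001  -1.    ]
```

Emit:
step_arm:
  rows:
    - {"grip": 0.6, "dx": 0, "dy": 0.095, "dz": 0.25, "ax": 0, "ay": 0, "az": 0.002}
    - {"grip": 0.6, "dx": 0, "dy": 0, "dz": 0.2, "ax": 0, "ay": 0, "az": 0}
    - {"grip": 0.6, "dx": 0, "dy": 0, "dz": 0.09, "ax": 0, "ay": 0, "az": 0}
    - {"grip": 0.6, "dx": 0, "dy": 0, "dz": 0, "ax": 0, "ay": 0, "az": 0}
    - {"grip": 0.6, "dx": 0, "dy": 0, "dz": 0, "ax": 0, "ay": 0, "az": 0}
    - {"grip": 0, "dx": 0, "dy": 0, "dz": 0, "ax": 0, "ay": 0, "az": 0}
    - {"grip": 0, "dx": 0, "dy": 0, "dz": 0, "ax": 0, "ay": 0, "az": 0}
    - {"grip": 0, "dx": 0, "dy": 0, "dz": 0, "ax": 0, "ay": 0, "az": 0}
    - {"grip": 0, "dx": 0, "dy": 0, "dz": 0, "ax": 0, "ay": 0, "az": 0}
    - {"grip": 0, "dx": 0, "dy": 0, "dz": 0, "ax": 0, "ay": 0, "az": 0}
    - {"grip": 0, "dx": 0, "dy": 0, "dz": -0.4, "ax": 0, "ay": 0, "az": 0}
    - {"grip": 0, "dx": 0, "dy": 0, "dz": -0.7, "ax": 0, "ay": 0, "az": 0}
    - {"grip": 0, "dx": 0, "dy": 0, "dz": -0.7, "ax": 0, "ay": 0, "az": 0}
    - {"grip": 0, "dx": 0, "dy": 0, "dz": -0.5, "ax": 0, "ay": 0, "az": 0}
    - {"grip": 0, "dx": 0, "dy": 0, "dz": 0, "ax": 0, "ay": 0, "az": 0}
    - {"grip": 0, "dx": 0, "dy": 0, "dz": 0, "ax": 0, "ay": 0, "az": 0}
    - {"grip": 0, "dx": 0, "dy": 0, "dz": 0, "ax": 0, "ay": 0, "az": 0}

```text
time_s: 35.87
position: [0.583, -0.2282, 0.081]
orientation: [0.0, 0.884, -0.467, -0.0]
force: [-0.7, -0.6, -0.8]
finger_gap: 0.0501
finger_force: 52.8
```

Run:
```python
from h import *
look();held()
a=1.92
go(.4953-.08*np.cos(a),.0343-.08*np.sin(a),.08,a,False)
```

```text
blue plane slope [-0.005  0.005  0.123] centre [ 0.5823 -0.2287] TCPz 0.0803 F [-0.7  0.4 -0.8] T [ 0.07 -0.02 -0.05]
held: local dx 0.0020 dy 0.0008, yaw-toolyaw -0.001, iou 0.904
t 35.97 TCP [ 0.5825 -0.228   0.08  ] yaw -0.971 -> 1.92 j6 2.12 gap 0.0505 F [ 0.1 -0.  -0.3]
 az total -0.9204 (rows>=24)  dx 3.925 dy 0.156 dz 0.001 tilt [-1.8e-03  8.0e-04 -1.0e+00]
```

Emit:
step_arm:
  rows:
    - {"grip": 0, "dx": 0, "dy": 0, "dz": 0, "ax": 0, "ay": 0, "az": -0.0395}
    - {"grip": 0, "dx": 0, "dy": 0, "dz": 0, "ax": 0, "ay": 0, "az": -0.0395}
    - {"grip": 0, "dx": 0, "dy": 0, "dz": 0, "ax": 0, "ay": 0, "az": -0.0395}
    - {"grip": 0, "dx": 0, "dy": 0, "dz": 0, "ax": 0, "ay": 0, "az": -0.0395}
    - {"grip": 0, "dx": 0, "dy": 0, "dz": 0, "ax": 0, "ay": 0, "az": -0.0395}
    - {"grip": 0, "dx": 0, "dy": 0, "dz": 0, "ax": 0, "ay": 0, "az": -0.0395}
    - {"grip": 0, "dx": 0, "dy": 0, "dz": 0, "ax": 0, "ay": 0, "az": -0.0395}
    - {"grip": 0, "dx": 0, "dy": 0, "dz": 0, "ax": 0, "ay": 0, "az": -0.0395}
    - {"grip": 0, "dx": 0, "dy": 0, "dz": 0, "ax": 0, "ay": 0, "az": -0.0395}
    - {"grip": 0, "dx": 0, "dy": 0, "dz": 0, "ax": 0, "ay": 0, "az": -0.0395}
    - {"grip": 0, "dx": 0, "dy": 0, "dz": 0, "ax": 0, "ay": 0, "az": -0.0395}
    - {"grip": 0, "dx": 0, "dy": 0, "dz": 0, "ax": 0, "ay": 0, "az": -0.0395}
    - {"grip": 0, "dx": 0, "dy": 0, "dz": 0, "ax": 0, "ay": 0, "az": -0.0395}
    - {"grip": 0, "dx": 0, "dy": 0, "dz": 0, "ax": 0, "ay": 0, "az": -0.0395}
    - {"grip": 0, "dx": 0, "dy": 0, "dz": 0, "ax": 0, "ay": 0, "az": -0.0395}
    - {"grip": 0, "dx": 0, "dy": 0, "dz": 0, "ax": 0, "ay": 0, "az": -0.0395}
    - {"grip": 0, "dx": 0, "dy": 0, "dz": 0, "ax": 0, "ay": 0, "az": -0.0395}
    - {"grip": 0, "dx": 0, "dy": 0, "dz": 0, "ax": 0, "ay": 0, "az": -0.0395}
    - {"grip": 0, "dx": 0, "dy": 0, "dz": 0, "ax": 0, "ay": 0, "az": -0.0395}
    - {"grip": 0, "dx": 0, "dy": 0, "dz": 0, "ax": 0, "ay": 0, "az": -0.0395}

```text
time_s: 37.63
position: [0.5825, -0.228, 0.0798]
orientation: [-0.001, 0.726, 0.688, -0.0]
force: [0.0, 0.2, 0.2]
finger_gap: 0.0504
finger_force: 52.7
```

Emit:
step_arm:
  rows:
    - {"grip": 0, "dx": 0, "dy": 0, "dz": 0, "ax": 0, "ay": 0, "az": -0.0326}
    - {"grip": 0, "dx": 0, "dy": 0, "dz": 0, "ax": 0, "ay": 0, "az": -0.0326}
    - {"grip": 0, "dx": 0, "dy": 0, "dz": 0, "ax": 0, "ay": 0, "az": -0.0326}
    - {"grip": 0, "dx": 0, "dy": 0, "dz": 0, "ax": 0, "ay": 0, "az": -0.0326}
    - {"grip": 0, "dx": 0.56, "dy": 0.022, "dz": 0, "ax": 0, "ay": 0, "az": 0}
    - {"grip": 0, "dx": 0.56, "dy": 0.022, "dz": 0, "ax": 0, "ay": 0, "az": 0}
    - {"grip": 0, "dx": 0.56, "dy": 0.022, "dz": 0, "ax": 0, "ay": 0, "az": 0}
    - {"grip": 0, "dx": 0.56, "dy": 0.022, "dz": 0, "ax": 0, "ay": 0, "az": 0}
    - {"grip": 0, "dx": 0.56, "dy": 0.022, "dz": 0, "ax": 0, "ay": 0, "az": 0}
    - {"grip": 0, "dx": 0.56, "dy": 0.022, "dz": 0, "ax": 0, "ay": 0, "az": 0}
    - {"grip": 0, "dx": 0.56, "dy": 0.022, "dz": 0, "ax": 0, "ay": 0, "az": 0}
    - {"grip": 0, "dx": 0, "dy": 0, "dz": 0.3, "ax": 0, "ay": 0, "az": 0}
    - {"grip": 0, "dx": 0, "dy": 0, "dz": 0, "ax": 0, "ay": 0, "az": 0}
    - {"grip": 0, "dx": 0, "dy": 0, "dz": 0, "ax": 0, "ay": 0, "az": 0}
    - {"grip": 0, "dx": 0, "dy": 0, "dz": 0, "ax": 0, "ay": 0, "az": 0}
    - {"grip": 0, "dx": 0, "dy": 0, "dz": 0, "ax": 0, "ay": 0, "az": 0}

```text
time_s: 38.97
position: [0.5238, -0.0423, 0.0663]
orientation: [0.0, 0.574, 0.819, -0.0]
force: [-0.0, -0.5, -0.6]
finger_gap: 0.0499
finger_force: 52.7
```

Run:
```python
from h import *
im=pre(.0145,1.92)
cv2.imwrite("pics/w10.png",im[:,:,::-1])
```

```text
held: local dx 0.0016 dy -0.0005, yaw-toolyaw -0.008, iou 0.902
red [316.8 114.2] 1824 [0.4951 0.0343 0.0806] [[0.4951 0.0343 0.081 ]]
red [480.2 206.2] 724 [0.5832 0.0219 0.0655] [[0.5755 0.0229 0.081 ]]
blue plane slope [ 0.002 -0.004  0.109] centre [ 0.5233 -0.0423] TCPz 0.0664 F [ 0.  -0.3 -0.7] T [ 0.05  0.01 -0.06]
pack top [0.0362 0.0456 0.0465 0.0481]
[0.4938 0.034  0.8578 0.7878]
t 39.07 TCP [ 0.5238 -0.0422  0.0664] yaw 1.919 -> 1.92 j6 -0.49 gap 0.0503 F [ 0.  -0.3 -0.7]
 az total -0.0003 (rows>=1)  dx 1.633 dy -0.012 dz 1.039 tilt [ 4.e-04 -1.e-04 -1.e+00]
```

Emit:
step_arm:
  rows:
    - {"grip": 0, "dx": 0, "dy": -0.005, "dz": 0.5, "ax": 0, "ay": 0, "az": 0}
    - {"grip": 0, "dx": 0, "dy": 0, "dz": 0.35, "ax": 0, "ay": 0, "az": 0}
    - {"grip": 0, "dx": 0, "dy": 0, "dz": 0.19, "ax": 0, "ay": 0, "az": 0}
    - {"grip": 0, "dx": 0, "dy": 0, "dz": 0, "ax": 0, "ay": 0, "az": 0}
    - {"grip": 0, "dx": 0, "dy": 0, "dz": 0, "ax": 0, "ay": 0, "az": 0}
    - {"grip": 0, "dx": 0, "dy": 0, "dz": 0, "ax": 0, "ay": 0, "az": 0}
    - {"grip": 0, "dx": 0.2, "dy": 0, "dz": 0, "ax": 0, "ay": 0, "az": 0}
    - {"grip": 0, "dx": 0.2, "dy": 0, "dz": 0, "ax": 0, "ay": 0, "az": 0}
    - {"grip": 0, "dx": 0.2, "dy": 0, "dz": 0, "ax": 0, "ay": 0, "az": 0}
    - {"grip": 0, "dx": 0.2, "dy": 0, "dz": 0, "ax": 0, "ay": 0, "az": 0}
    - {"grip": 0, "dx": 0.2, "dy": 0, "dz": 0, "ax": 0, "ay": 0, "az": 0}
    - {"grip": 0, "dx": 0.2, "dy": 0, "dz": 0, "ax": 0, "ay": 0, "az": 0}
    - {"grip": 0, "dx": 0.2, "dy": 0, "dz": 0, "ax": 0, "ay": 0, "az": 0}
    - {"grip": 0, "dx": 0.12, "dy": 0, "dz": 0, "ax": 0, "ay": 0, "az": 0}
    - {"grip": 0, "dx": 0.1, "dy": 0, "dz": 0, "ax": 0, "ay": 0, "az": 0}
    - {"grip": 0, "dx": 0, "dy": 0, "dz": 0, "ax": 0, "ay": 0, "az": 0}
    - {"grip": 0, "dx": 0, "dy": 0, "dz": 0, "ax": 0, "ay": 0, "az": 0}
    - {"grip": 0, "dx": 0, "dy": 0, "dz": 0, "ax": 0, "ay": 0, "az": 0}

```text
time_s: 40.57
position: [0.4957, 0.0343, 0.0142]
orientation: [0.0, 0.574, 0.819, 0.0]
force: [-0.8, -0.2, -0.7]
finger_gap: 0.0507
finger_force: 52.7
```

Run:
```python
from h import *
go(.4953,.0343,.013,1.92,False)
```

```text
t 40.57 TCP [0.4957 0.0343 0.0142] yaw 1.92 -> 1.92 j6 -0.34 gap 0.0507 F [-0.8 -0.2 -0.7]
 az total -0.0000 (rows>=1)  dx 0.004 dy -0.007 dz 0.024 tilt [ 2.e-04 -0.e+00 -1.e+00]
```

Emit:
step_arm:
  rows:
    - {"grip": 0, "dx": 0, "dy": 0, "dz": 0.024, "ax": 0, "ay": 0, "az": 0}
    - {"grip": 0, "dx": 0, "dy": 0, "dz": 0, "ax": 0, "ay": 0, "az": 0}
    - {"grip": 0.5, "dx": 0, "dy": 0, "dz": 0, "ax": 0, "ay": 0, "az": 0}
    - {"grip": 0.5, "dx": 0, "dy": 0, "dz": 0, "ax": 0, "ay": 0, "az": 0}
    - {"grip": 0.5, "dx": 0, "dy": 0, "dz": 0, "ax": 0, "ay": 0, "az": 0}
    - {"grip": 0.5, "dx": 0, "dy": 0, "dz": -0.3, "ax": 0, "ay": 0, "az": 0}
    - {"grip": 0.5, "dx": 0, "dy": 0, "dz": -0.7, "ax": 0, "ay": 0, "az": 0}
    - {"grip": 0.5, "dx": 0, "dy": 0, "dz": -0.7, "ax": 0, "ay": 0, "az": 0}
    - {"grip": 0.6, "dx": 0, "dy": 0, "dz": 0, "ax": 0, "ay": 0, "az": 0.039}
    - {"grip": 0.6, "dx": 0, "dy": 0, "dz": 0, "ax": 0, "ay": 0, "az": 0.039}
    - {"grip": 0.6, "dx": 0, "dy": 0, "dz": 0, "ax": 0, "ay": 0, "az": 0.039}
    - {"grip": 0.6, "dx": 0, "dy": 0, "dz": 0, "ax": 0, "ay": 0, "az": 0.039}
    - {"grip": 0.6, "dx": 0, "dy": 0, "dz": 0, "ax": 0, "ay": 0, "az": 0.039}
    - {"grip": 0.6, "dx": 0, "dy": 0, "dz": 0, "ax": 0, "ay": 0, "az": 0.039}
    - {"grip": 0.6, "dx": 0, "dy": 0, "dz": 0, "ax": 0, "ay": 0, "az": 0.039}
    - {"grip": 0.6, "dx": 0, "dy": 0, "dz": 0, "ax": 0, "ay": 0, "az": 0.039}
    - {"grip": 0.6, "dx": 0, "dy": 0, "dz": 0, "ax": 0, "ay": 0, "az": 0.039}
    - {"grip": 0.6, "dx": 0, "dy": 0, "dz": 0, "ax": 0, "ay": 0, "az": 0.039}
    - {"grip": 0.6, "dx": 0, "dy": 0, "dz": 0, "ax": 0, "ay": 0, "az": 0.039}
    - {"grip": 0.6, "dx": 0, "dy": 0, "dz": 0, "ax": 0, "ay": 0, "az": 0.039}

```text
time_s: 42.23
position: [0.4954, 0.0344, 0.098]
orientation: [-0.0, 0.976, 0.22, -0.0]
force: [-0.8, -0.2, 0.4]
finger_gap: 0.0682
finger_force: 0.0
```

Emit:
step_arm:
  rows:
    - {"grip": 0.6, "dx": 0, "dy": 0, "dz": 0, "ax": 0, "ay": 0, "az": 0.039}
    - {"grip": 0.6, "dx": 0, "dy": 0, "dz": 0, "ax": 0, "ay": 0, "az": 0.039}
    - {"grip": 0.6, "dx": 0, "dy": 0, "dz": 0, "ax": 0, "ay": 0, "az": 0.039}
    - {"grip": 0.6, "dx": 0, "dy": 0, "dz": 0, "ax": 0, "ay": 0, "az": 0.039}
    - {"grip": 0.6, "dx": 0, "dy": 0, "dz": 0, "ax": 0, "ay": 0, "az": 0.039}
    - {"grip": 0.6, "dx": 0, "dy": 0, "dz": 0, "ax": 0, "ay": 0, "az": 0.039}
    - {"grip": 0.6, "dx": 0, "dy": 0, "dz": 0, "ax": 0, "ay": 0, "az": 0.039}
    - {"grip": 0.6, "dx": 0, "dy": 0, "dz": 0, "ax": 0, "ay": 0, "az": 0.039}
    - {"grip": 0.6, "dx": 0, "dy": 0, "dz": 0, "ax": 0, "ay": 0, "az": 0.039}
    - {"grip": 0.6, "dx": 0, "dy": 0, "dz": 0, "ax": 0, "ay": 0, "az": 0.039}
    - {"grip": 0.6, "dx": 0, "dy": 0, "dz": 0, "ax": 0, "ay": 0, "az": 0.039}
    - {"grip": 0.6, "dx": 0, "dy": 0, "dz": 0, "ax": 0, "ay": 0, "az": 0.017}
    - {"grip": 0.6, "dx": 0, "dy": 0, "dz": 0, "ax": 0, "ay": 0, "az": 0}

```text
time_s: 43.32
position: [0.4954, 0.0344, 0.098]
orientation: [0.0, 0.888, -0.459, -0.0]
force: [0.6, 0.4, 0.9]
finger_gap: 0.0679
finger_force: 0.0
```

Run:
```python
from h import *
o,im,d,c=spacers("top")
for s in o: print(np.round(s,4))
b=[s for s in o if s[1]<-.05][0]
go(b[0],b[1],-.01,b[2],False)
```

```text
[0.519  0.2843 3.0097 0.8963]
[ 0.5102 -0.4264 -0.9419  0.9039]
[ 0.4407  0.2905 -0.1457  0.8942]
t 43.37 TCP [0.4954 0.0344 0.098 ] yaw -0.95 -> -0.942 j6 2.53 gap 0.0687 F [0.6 0.2 0. ]
 az total -0.0027 (rows>=1)  dx 7.628 dy 5.182 dz 2.159 tilt [-1.e-04  0.e+00 -1.e+00]
```

Emit:
step_arm:
  rows:
    - {"grip": 0.6, "dx": 0.58, "dy": 0.4, "dz": 0, "ax": 0, "ay": 0, "az": 0}
    - {"grip": 0.6, "dx": 0.58, "dy": 0.4, "dz": 0, "ax": 0, "ay": 0, "az": 0}
    - {"grip": 0.6, "dx": 0.58, "dy": 0.4, "dz": 0, "ax": 0, "ay": 0, "az": 0}
    - {"grip": 0.6, "dx": 0.58, "dy": 0.4, "dz": 0, "ax": 0, "ay": 0, "az": 0}
    - {"grip": 0.6, "dx": 0.58, "dy": 0.4, "dz": 0, "ax": 0, "ay": 0, "az": 0}
    - {"grip": 0.6, "dx": 0.58, "dy": 0.4, "dz": 0, "ax": 0, "ay": 0, "az": 0}
    - {"grip": 0.6, "dx": 0.58, "dy": 0.4, "dz": 0, "ax": 0, "ay": 0, "az": 0}
    - {"grip": 0.6, "dx": 0.58, "dy": 0.4, "dz": 0, "ax": 0, "ay": 0, "az": 0}
    - {"grip": 0.6, "dx": 0.58, "dy": 0.4, "dz": 0, "ax": 0, "ay": 0, "az": 0}
    - {"grip": 0.6, "dx": 0.58, "dy": 0.4, "dz": 0, "ax": 0, "ay": 0, "az": 0}
    - {"grip": 0.6, "dx": 0.58, "dy": 0.4, "dz": 0, "ax": 0, "ay": 0, "az": 0}
    - {"grip": 0.6, "dx": 0.58, "dy": 0.4, "dz": 0, "ax": 0, "ay": 0, "az": 0}
    - {"grip": 0.6, "dx": 0.58, "dy": 0.4, "dz": 0, "ax": 0, "ay": 0, "az": 0}
    - {"grip": 0.6, "dx": 0, "dy": 0, "dz": 0.5, "ax": 0, "ay": 0, "az": 0}
    - {"grip": 0.6, "dx": 0, "dy": 0, "dz": 0.6, "ax": 0, "ay": 0, "az": 0}
    - {"grip": 0.6, "dx": 0, "dy": 0, "dz": 0.6, "ax": 0, "ay": 0, "az": 0}
    - {"grip": 0.6, "dx": 0, "dy": 0, "dz": 0.3, "ax": 0, "ay": 0, "az": 0}
    - {"grip": 0.6, "dx": 0, "dy": 0, "dz": 0, "ax": 0, "ay": 0, "az": 0}
    - {"grip": 0.6, "dx": 0, "dy": 0, "dz": 0, "ax": 0, "ay": 0, "az": 0}
    - {"grip": 0.6, "dx": 0, "dy": 0, "dz": 0, "ax": 0, "ay": 0, "az": 0}

```text
time_s: 45.03
position: [0.5033, -0.4239, -0.0009]
orientation: [0.0, 0.889, -0.457, 0.001]
force: [0.1, 1.2, 1.0]
finger_gap: 0.0686
finger_force: 0.0
```

Run:
```python
from h import *
o,im,d,c=spacers("wrist",amin=800)
for s in o: print("w",np.round(s,4))
go(.5102,-.4264,-.0335,-.945,False)
```

```text
w [ 0.5109 -0.4281 -0.9468  0.9386]
t 45.08 TCP [ 5.035e-01 -4.241e-01 -5.000e-04] yaw -0.95 -> -0.945 j6 1.78 gap 0.0682 F [-0.3  0.   0.4]
 az total -0.0017 (rows>=1)  dx 0.115 dy -0.082 dz 0.660 tilt [ 0.0015 -0.0014 -1.    ]
```

Emit:
step_arm:
  rows:
    - {"grip": 0.6, "dx": 0.134, "dy": -0.079, "dz": 0.35, "ax": 0, "ay": 0, "az": 0}
    - {"grip": 0.6, "dx": 0, "dy": 0, "dz": 0.2, "ax": 0, "ay": 0, "az": 0}
    - {"grip": 0.6, "dx": 0, "dy": 0, "dz": 0.09, "ax": 0, "ay": 0, "az": 0}
    - {"grip": 0.6, "dx": 0, "dy": 0, "dz": 0, "ax": 0, "ay": 0, "az": 0}
    - {"grip": 0.6, "dx": 0, "dy": 0, "dz": 0, "ax": 0, "ay": 0, "az": 0}
    - {"grip": 0, "dx": 0, "dy": 0, "dz": 0, "ax": 0, "ay": 0, "az": 0}
    - {"grip": 0, "dx": 0, "dy": 0, "dz": 0, "ax": 0, "ay": 0, "az": 0}
    - {"grip": 0, "dx": 0, "dy": 0, "dz": 0, "ax": 0, "ay": 0, "az": 0}
    - {"grip": 0, "dx": 0, "dy": 0, "dz": 0, "ax": 0, "ay": 0, "az": 0}
    - {"grip": 0, "dx": 0, "dy": 0, "dz": 0, "ax": 0, "ay": 0, "az": 0}
    - {"grip": 0, "dx": 0, "dy": 0, "dz": -0.4, "ax": 0, "ay": 0, "az": 0}
    - {"grip": 0, "dx": 0, "dy": 0, "dz": -0.7, "ax": 0, "ay": 0, "az": 0}
    - {"grip": 0, "dx": 0, "dy": 0, "dz": -0.7, "ax": 0, "ay": 0, "az": 0}
    - {"grip": 0, "dx": 0, "dy": 0, "dz": -0.5, "ax": 0, "ay": 0, "az": 0}
    - {"grip": 0, "dx": 0, "dy": 0, "dz": 0, "ax": 0, "ay": 0, "az": 0}
    - {"grip": 0, "dx": 0, "dy": 0, "dz": 0, "ax": 0, "ay": 0, "az": 0}
    - {"grip": 0, "dx": 0, "dy": 0, "dz": 0, "ax": 0, "ay": 0, "az": 0}

```text
time_s: 46.5
position: [0.5095, -0.4264, 0.0809]
orientation: [-0.0, 0.889, -0.458, -0.0]
force: [-0.1, 0.6, -1.3]
finger_gap: 0.0503
finger_force: 52.8
```

Run:
```python
from h import *
look();held()
a=.87
go(.4953-.08*np.cos(a),.0343-.08*np.sin(a),.08,a,False)
```

```text
blue plane slope [-0.005  0.005  0.123] centre [ 0.5089 -0.4269] TCPz 0.0802 F [-0.  -0.4 -1.4] T [-0.01  0.02 -0.01]
held: local dx 0.0021 dy 0.0007, yaw-toolyaw -0.006, iou 0.904
t 46.6 TCP [ 0.5091 -0.426   0.0798] yaw -0.951 -> 0.87 j6 1.78 gap 0.0504 F [-0.7 -0.  -0.5]
 az total -0.5798 (rows>=15)  dx 5.259 dy -6.146 dz -0.003 tilt [-0.0014  0.0013 -1.    ]
```

Emit:
step_arm:
  rows:
    - {"grip": 0, "dx": 0, "dy": 0, "dz": 0, "ax": 0, "ay": 0, "az": -0.0387}
    - {"grip": 0, "dx": 0, "dy": 0, "dz": 0, "ax": 0, "ay": 0, "az": -0.0387}
    - {"grip": 0, "dx": 0, "dy": 0, "dz": 0, "ax": 0, "ay": 0, "az": -0.0387}
    - {"grip": 0, "dx": 0, "dy": 0, "dz": 0, "ax": 0, "ay": 0, "az": -0.0387}
    - {"grip": 0, "dx": 0, "dy": 0, "dz": 0, "ax": 0, "ay": 0, "az": -0.0387}
    - {"grip": 0, "dx": 0, "dy": 0, "dz": 0, "ax": 0, "ay": 0, "az": -0.0387}
    - {"grip": 0, "dx": 0, "dy": 0, "dz": 0, "ax": 0, "ay": 0, "az": -0.0387}
    - {"grip": 0, "dx": 0, "dy": 0, "dz": 0, "ax": 0, "ay": 0, "az": -0.0387}
    - {"grip": 0, "dx": 0, "dy": 0, "dz": 0, "ax": 0, "ay": 0, "az": -0.0387}
    - {"grip": 0, "dx": 0, "dy": 0, "dz": 0, "ax": 0, "ay": 0, "az": -0.0387}
    - {"grip": 0, "dx": 0, "dy": 0, "dz": 0, "ax": 0, "ay": 0, "az": -0.0387}
    - {"grip": 0, "dx": 0, "dy": 0, "dz": 0, "ax": 0, "ay": 0, "az": -0.0387}
    - {"grip": 0, "dx": 0, "dy": 0, "dz": 0, "ax": 0, "ay": 0, "az": -0.0387}
    - {"grip": 0, "dx": 0, "dy": 0, "dz": 0, "ax": 0, "ay": 0, "az": -0.0387}
    - {"grip": 0, "dx": 0, "dy": 0, "dz": 0, "ax": 0, "ay": 0, "az": -0.038}

```text
time_s: 47.85
position: [0.5091, -0.4261, 0.0795]
orientation: [-0.001, 0.906, 0.424, -0.0]
force: [0.5, 0.1, -1.2]
finger_gap: 0.0504
finger_force: 52.8
```

Emit:
step_arm:
  rows:
    - {"grip": 0, "dx": 0.438, "dy": -0.512, "dz": 0, "ax": 0, "ay": 0, "az": 0}
    - {"grip": 0, "dx": 0.438, "dy": -0.512, "dz": 0, "ax": 0, "ay": 0, "az": 0}
    - {"grip": 0, "dx": 0.438, "dy": -0.512, "dz": 0, "ax": 0, "ay": 0, "az": 0}
    - {"grip": 0, "dx": 0.438, "dy": -0.512, "dz": 0, "ax": 0, "ay": 0, "az": 0}
    - {"grip": 0, "dx": 0.438, "dy": -0.512, "dz": 0, "ax": 0, "ay": 0, "az": 0}
    - {"grip": 0, "dx": 0.438, "dy": -0.512, "dz": 0, "ax": 0, "ay": 0, "az": 0}
    - {"grip": 0, "dx": 0.438, "dy": -0.512, "dz": 0, "ax": 0, "ay": 0, "az": 0}
    - {"grip": 0, "dx": 0.438, "dy": -0.512, "dz": 0, "ax": 0, "ay": 0, "az": 0}
    - {"grip": 0, "dx": 0.438, "dy": -0.512, "dz": 0, "ax": 0, "ay": 0, "az": 0}
    - {"grip": 0, "dx": 0.438, "dy": -0.512, "dz": 0, "ax": 0, "ay": 0, "az": 0}
    - {"grip": 0, "dx": 0.438, "dy": -0.512, "dz": 0, "ax": 0, "ay": 0, "az": 0}
    - {"grip": 0, "dx": 0.438, "dy": -0.512, "dz": 0, "ax": 0, "ay": 0, "az": 0}
    - {"grip": 0, "dx": 0, "dy": 0, "dz": 0.2, "ax": 0, "ay": 0, "az": 0}
    - {"grip": 0, "dx": 0, "dy": 0, "dz": 0, "ax": 0, "ay": 0, "az": 0}
    - {"grip": 0, "dx": 0, "dy": 0, "dz": 0, "ax": 0, "ay": 0, "az": 0}
    - {"grip": 0, "dx": 0, "dy": 0, "dz": 0, "ax": 0, "ay": 0, "az": 0}
    - {"grip": 0, "dx": 0, "dy": 0, "dz": 0, "ax": 0, "ay": 0, "az": 0}

```text
time_s: 49.27
position: [0.4446, -0.0285, 0.071]
orientation: [-0.0, 0.907, 0.421, -0.0]
force: [0.2, -0.5, -0.6]
finger_gap: 0.0507
finger_force: 52.7
```

Run:
```python
from h import *
im=pre(.0245,.87)
```

```text
held: local dx 0.0017 dy 0.0000, yaw-toolyaw 0.009, iou 0.903
red [493.2   6.1] 407 [0.5811 0.0187 0.0655] [[0.5742 0.0202 0.081 ]]
red [313.4 116.2] 1716 [0.4953 0.0342 0.0806] [[0.4953 0.0343 0.081 ]]
blue plane slope [-0.003 -0.004  0.114] centre [ 0.4446 -0.0285] TCPz 0.0711 F [ 0.1  0.4 -0.5] T [-0.   -0.03 -0.02]
pack top [0.0463 0.0555 0.0565 0.0577]
[0.4952 0.0337 1.9267 0.7971]
t 49.37 TCP [ 0.4446 -0.0284  0.0711] yaw 0.869 -> 0.87 j6 0.57 gap 0.0502 F [ 0.1  0.4 -0.5]
 az total -0.0004 (rows>=1)  dx 1.613 dy -0.034 dz 0.933 tilt [ 2.e-04 -0.e+00 -1.e+00]
```

Emit:
step_arm:
  rows:
    - {"grip": 0, "dx": 0, "dy": -0.034, "dz": 0.5, "ax": 0, "ay": 0, "az": 0}
    - {"grip": 0, "dx": 0, "dy": 0, "dz": 0.3, "ax": 0, "ay": 0, "az": 0}
    - {"grip": 0, "dx": 0, "dy": 0, "dz": 0.13, "ax": 0, "ay": 0, "az": 0}
    - {"grip": 0, "dx": 0, "dy": 0, "dz": 0, "ax": 0, "ay": 0, "az": 0}
    - {"grip": 0, "dx": 0, "dy": 0, "dz": 0, "ax": 0, "ay": 0, "az": 0}
    - {"grip": 0, "dx": 0, "dy": 0, "dz": 0, "ax": 0, "ay": 0, "az": 0}
    - {"grip": 0, "dx": 0.2, "dy": 0, "dz": 0, "ax": 0, "ay": 0, "az": 0}
    - {"grip": 0, "dx": 0.2, "dy": 0, "dz": 0, "ax": 0, "ay": 0, "az": 0}
    - {"grip": 0, "dx": 0.2, "dy": 0, "dz": 0, "ax": 0, "ay": 0, "az": 0}
    - {"grip": 0, "dx": 0.2, "dy": 0, "dz": 0, "ax": 0, "ay": 0, "az": 0}
    - {"grip": 0, "dx": 0.2, "dy": 0, "dz": 0, "ax": 0, "ay": 0, "az": 0}
    - {"grip": 0, "dx": 0.2, "dy": 0, "dz": 0, "ax": 0, "ay": 0, "az": 0}
    - {"grip": 0, "dx": 0.2, "dy": 0, "dz": 0, "ax": 0, "ay": 0, "az": 0}
    - {"grip": 0, "dx": 0.12, "dy": 0, "dz": 0, "ax": 0, "ay": 0, "az": 0}
    - {"grip": 0, "dx": 0.08, "dy": 0, "dz": 0, "ax": 0, "ay": 0, "az": 0}
    - {"grip": 0, "dx": 0, "dy": 0, "dz": 0, "ax": 0, "ay": 0, "az": 0}
    - {"grip": 0, "dx": 0, "dy": 0, "dz": 0, "ax": 0, "ay": 0, "az": 0}
    - {"grip": 0, "dx": 0, "dy": 0, "dz": 0, "ax": 0, "ay": 0, "az": 0}

```text
time_s: 50.87
position: [0.4943, 0.0344, 0.0244]
orientation: [-0.0, 0.907, 0.421, -0.0]
force: [-0.2, 0.2, -0.4]
finger_gap: 0.0505
finger_force: 52.7
```

Run:
```python
from h import *
go(.4953,.0343,.023,.87,False)
```

```text
t 50.87 TCP [0.4943 0.0344 0.0244] yaw 0.87 -> 0.87 j6 0.71 gap 0.0505 F [-0.2  0.2 -0.4]
 az total -0.0000 (rows>=1)  dx 0.012 dy 0.017 dz 0.029 tilt [-5.e-04 -0.e+00 -1.e+00]
```

Lower, release, rise, then back away so I can look at the whole pack.

Emit:
step_arm:
  rows:
    - {"grip": 0, "dx": 0, "dy": 0, "dz": 0.024, "ax": 0, "ay": 0, "az": 0}
    - {"grip": 0, "dx": 0, "dy": 0, "dz": 0, "ax": 0, "ay": 0, "az": 0}
    - {"grip": 0.5, "dx": 0, "dy": 0, "dz": 0, "ax": 0, "ay": 0, "az": 0}
    - {"grip": 0.5, "dx": 0, "dy": 0, "dz": 0, "ax": 0, "ay": 0, "az": 0}
    - {"grip": 0.5, "dx": 0, "dy": 0, "dz": 0, "ax": 0, "ay": 0, "az": 0}
    - {"grip": 0.5, "dx": 0, "dy": 0, "dz": -0.3, "ax": 0, "ay": 0, "az": 0}
    - {"grip": 0.5, "dx": 0, "dy": 0, "dz": -0.7, "ax": 0, "ay": 0, "az": 0}
    - {"grip": 0.5, "dx": 0, "dy": 0, "dz": -0.7, "ax": 0, "ay": 0, "az": 0}
    - {"grip": 0.5, "dx": 0, "dy": 0.6, "dz": -0.3, "ax": 0, "ay": 0, "az": 0}
    - {"grip": 0.5, "dx": -0.3, "dy": 0.6, "dz": 0, "ax": 0, "ay": 0, "az": 0}
    - {"grip": 0.5, "dx": -0.4, "dy": 0.6, "dz": 0, "ax": 0, "ay": 0, "az": 0}
    - {"grip": 0.5, "dx": -0.4, "dy": 0.6, "dz": 0, "ax": 0, "ay": 0, "az": 0}
    - {"grip": 0.5, "dx": -0.4, "dy": 0.6, "dz": 0, "ax": 0, "ay": 0, "az": 0}
    - {"grip": 0.5, "dx": 0, "dy": 0, "dz": 0, "ax": 0, "ay": 0, "az": 0}
    - {"grip": 0.5, "dx": 0, "dy": 0, "dz": 0, "ax": 0, "ay": 0, "az": 0}
    - {"grip": 0.5, "dx": 0, "dy": 0, "dz": 0, "ax": 0, "ay": 0, "az": 0}

```text
time_s: 52.2
position: [0.5604, -0.1194, 0.123]
orientation: [-0.0, 0.907, 0.421, -0.0]
force: [0.9, 0.5, 0.1]
finger_gap: 0.0641
finger_force: 0.0
```

Run:
```python
from h import *
pre(.1,.87)
o,im,d,c=spacers("top",z=.018)
for s in o: print(np.round(s,4))
im2,d2=viewer.capture("side")
u,v=proj(cam("side"),[[.4953,.0343,.04]])[0].astype(int)
a=cv2.resize(im2[v-60:v+60,u-75:u+75,::-1],(400,320));w,_=viewer.capture("wrist")
cv2.imwrite("pics/fin.png",np.hstack([a,cv2.resize(w[:,:,::-1],(400,320))]))
```

```text
held: local dx 0.0811 dy -0.0796, yaw-toolyaw -0.869, iou 0.000
red [186.7  36. ] 584 [0.5841 0.0214 0.0657] [[0.5859 0.0161 0.081 ]]
red [ 52.  125.9] 1030 [0.4959 0.0337 0.0807] [[0.4962 0.0337 0.081 ]]
blue plane slope [0. 0. 0.] centre [nan nan] TCPz 0.1232 F [-0.1 -0.6 -0.2] T [0.01 0.01 0.03]
pack top [0.0379 0.0623 0.0664 0.0672]
[0.5063 0.0221 2.3076 0.5348]
t 52.3 TCP [ 0.5605 -0.1185  0.1232] yaw 0.871 -> 0.87 j6 0.44 gap 0.0645 F [-0.1 -0.6 -0.2]
 az total 0.0003 (rows>=1)  dx 1.495 dy -2.967 dz 0.464 tilt [-6.e-04  3.e-04 -1.e+00]
[0.5189 0.2822 2.9928 0.8888]
[0.4884 0.0263 1.1967 0.5171]
[ 0.4411  0.288  -0.1381  0.8885]h.py:72: RuntimeWarning: Mean of empty slice.
  p=P[m];A=np.c_[p[:,:2]-p[:,:2].mean(0),np.ones(len(p))];k=np.linalg.lstsq(A,p[:,2],rcond=None)[0]
  ret = um.true_divide(
h.py:74: RuntimeWarning: Mean of empty slice.
  print("blue plane slope",k.round(3),"centre",p[:,:2].mean(0).round(4),"TCPz",s["position"][2].round(4),"F",s["force"].round(1),"T",s["wrist_torque"].round(2))
```

View pics/fin.png

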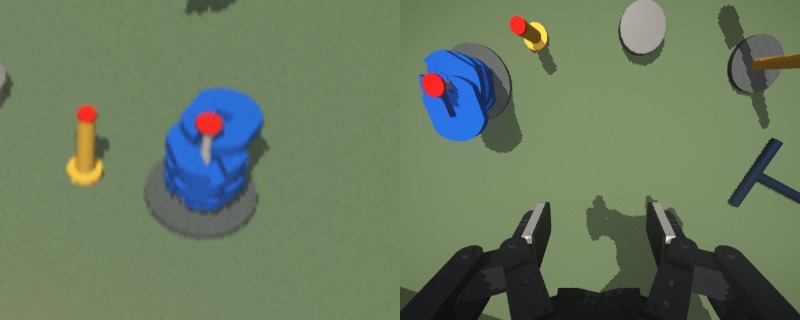

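The side view suggests the top spacer is shifted away from the rest of the pack. I'll measure each layer properly.

```bash
cat >> h.py <<'E'
def layer(n,zlo,zhi,z):
    c=cam(n);im,d=viewer.capture(n);P=cloud(c,d)
    m=(blue(im)>0)&(np.linalg.norm(P[:,:,:2]-[.4953,.0343],axis=2)<.06)&(P[:,:,2]>zlo)&(P[:,:,2]<zhi)
    m=cv2.morphologyEx(m.astype(np.uint8),cv2.MORPH_OPEN,np.ones((2,2)))
    p=P[m>0];h=cv2.cvtColor(im,cv2.COLOR_RGB2HSV)
    A=np.c_[p[:,:2]-p[:,:2].mean(0),np.ones(len(p))]
    red=((h[:,:,0]<6)|(h[:,:,0]>174))&(h[:,:,1]>180)&(np.linalg.norm(P[:,:,:2]-[.4953,.0343],axis=2)<.03)
    m2=((m>0)|red)
    print(n,m.sum(),"plane",np.linalg.lstsq(A,p[:,2],rcond=None)[0].round(3),"bbox",p.min(0).round(4),p.max(0).round(4),"fit",np.round(fit(c,m>0,z),4))
E
python3 - <<'E'
from h import *
layer("top",.06,.072,.066);layer("wrist",.061,.072,.066);layer("side",.061,.072,.066)
layer("side",.051,.0595,.056)
E
```

```text
top 487 plane [0.272 0.324 0.062] bbox [ 0.4497 -0.015  -0.0016] [0.5119 0.0418 0.0736] fit [0.4828 0.0118 1.1236 0.8682]
wrist 5824 plane [ 0.373 -0.198  0.066] bbox [ 0.4147 -0.0568 -0.0018] [0.613  0.0411 0.298 ] fit [0.4861 0.012  1.1841 0.8624]
side 430 plane [0.099 0.867 0.066] bbox [ 0.4471 -0.0626 -0.0025] [0.524 0.793 0.863] fit [0.4828 0.0182 1.0972 0.7996]
side 258 plane [ 0.073 -0.009  0.055] bbox [0.4639 0.0162 0.0387] [0.5213 0.0654 0.0652] fit [ 0.492   0.0406 -2.7446  0.5074]
```

The top spacer now sits at about (0.483, 0.012) with yaw 1.12, so it has slid about 25 mm back along its slot. The other layers held. I'll go back for a closer look, re-grip it and push it in.

Run:
```python
from h import *
a=1.12
go(.483-.05*np.cos(a),.012-.05*np.sin(a),.123,a,False)
```

```text
t 52.65 TCP [ 0.561  -0.119   0.1234] yaw 0.871 -> 1.12 j6 0.44 gap 0.0641 F [-0.5  0.  -0.9]
 az total -0.0794 (rows>=3)  dx 0.680 dy -2.546 dz 0.007 tilt [ 0.  0. -1.]
```

Emit:
step_arm:
  rows:
    - {"grip": 0.7, "dx": 0, "dy": 0, "dz": 0, "ax": 0, "ay": 0, "az": -0.0265}
    - {"grip": 0.7, "dx": 0, "dy": 0, "dz": 0, "ax": 0, "ay": 0, "az": -0.0265}
    - {"grip": 0.7, "dx": 0, "dy": 0, "dz": 0, "ax": 0, "ay": 0, "az": -0.0265}
    - {"grip": 0.7, "dx": 0.136, "dy": -0.51, "dz": 0, "ax": 0, "ay": 0, "az": 0}
    - {"grip": 0.7, "dx": 0.136, "dy": -0.51, "dz": 0, "ax": 0, "ay": 0, "az": 0}
    - {"grip": 0.7, "dx": 0.136, "dy": -0.51, "dz": 0, "ax": 0, "ay": 0, "az": 0}
    - {"grip": 0.7, "dx": 0.136, "dy": -0.51, "dz": 0, "ax": 0, "ay": 0, "az": 0}
    - {"grip": 0.7, "dx": 0.136, "dy": -0.51, "dz": 0, "ax": 0, "ay": 0, "az": 0}
    - {"grip": 0.7, "dx": 0, "dy": 0, "dz": 0, "ax": 0, "ay": 0, "az": 0}
    - {"grip": 0.7, "dx": 0, "dy": 0, "dz": 0, "ax": 0, "ay": 0, "az": 0}
    - {"grip": 0.7, "dx": 0, "dy": 0, "dz": 0, "ax": 0, "ay": 0, "az": 0}

```text
time_s: 53.57
position: [0.4618, -0.0334, 0.1236]
orientation: [0.0, 0.847, 0.531, 0.0]
force: [-0.7, -0.7, -0.1]
finger_gap: 0.0725
finger_force: 0.0
```

Run:
```python
from h import *
im,d=viewer.capture("wrist");c=cam("wrist");P=cloud(c,d)
m=(blue(im)>0)&(np.linalg.norm(P[:,:,:2]-[.488,.022],axis=2)<.06)
m1=cv2.morphologyEx((m&(abs(P[:,:,2]-.066)<.0035)).astype(np.uint8),cv2.MORPH_OPEN,np.ones((3,3)))
p=P[m1>0];A=np.c_[p[:,:2]-p[:,:2].mean(0),np.ones(len(p))]
f=fit(c,m1>0,.066);print("plane",np.linalg.lstsq(A,p[:,2],rcond=None)[0].round(3),np.round(f,4),np.percentile(P[m][:,2],[1,10,50,90,99]).round(4))
reds(im,d,c);go(f[0],f[1],.0235,f[2],False)
cv2.imwrite("pics/w11.png",im[:,:,::-1])
```

```text
plane [0.001 0.004 0.066] [0.4855 0.0134 1.1106 0.922 ] [0.0447 0.0545 0.0648 0.0662 0.0671]
red [467.3  75.7] 535 [0.5839 0.0216 0.0655] [[0.5781 0.0228 0.081 ]]
red [319. 126.] 957 [0.4955 0.0341 0.0806] [[0.4955 0.0341 0.081 ]]
t 53.62 TCP [ 0.462  -0.0336  0.1235] yaw 1.12 -> 1.111 j6 0.31 gap 0.0729 F [ 0.4 -0.6  0.4]
 az total 0.0030 (rows>=1)  dx 1.050 dy 0.003 dz 2.001 tilt [ 1.1e-03 -2.0e-04 -1.0e+00]
```

View pics/w11.png

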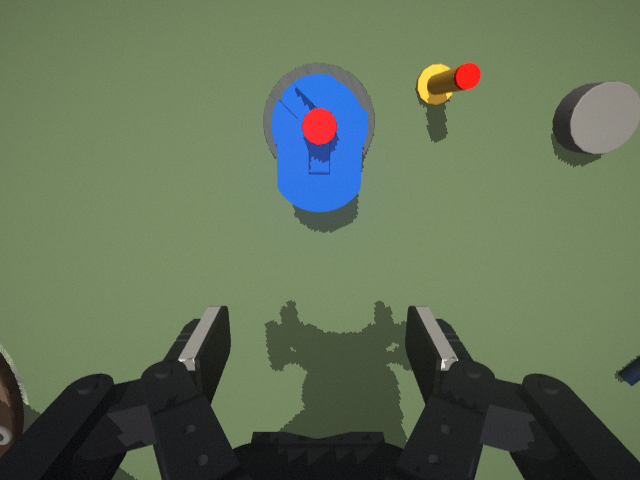

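The view shows the top spacer lying flat, pulled toward the tool with the stem still in its slot. Head at (319,126), slot end at (319,173).

Emit:
step_arm:
  rows:
    - {"grip": 0.7, "dx": 0.35, "dy": 0, "dz": 0, "ax": 0, "ay": 0, "az": 0.003}
    - {"grip": 0.7, "dx": 0.35, "dy": 0, "dz": 0, "ax": 0, "ay": 0, "az": 0}
    - {"grip": 0.7, "dx": 0.35, "dy": 0, "dz": 0, "ax": 0, "ay": 0, "az": 0}
    - {"grip": 0.7, "dx": 0, "dy": 0, "dz": 0.5, "ax": 0, "ay": 0, "az": 0}
    - {"grip": 0.7, "dx": 0, "dy": 0, "dz": 0.6, "ax": 0, "ay": 0, "az": 0}
    - {"grip": 0.7, "dx": 0, "dy": 0, "dz": 0.4, "ax": 0, "ay": 0, "az": 0}
    - {"grip": 0.7, "dx": 0, "dy": 0, "dz": 0.3, "ax": 0, "ay": 0, "az": 0}
    - {"grip": 0.7, "dx": 0, "dy": 0, "dz": 0.15, "ax": 0, "ay": 0, "az": 0}
    - {"grip": 0.7, "dx": 0, "dy": 0, "dz": 0, "ax": 0, "ay": 0, "az": 0}
    - {"grip": 0.7, "dx": 0, "dy": 0, "dz": 0, "ax": 0, "ay": 0, "az": 0}
    - {"grip": 0.7, "dx": 0, "dy": 0, "dz": 0, "ax": 0, "ay": 0, "az": 0}

```text
time_s: 54.53
position: [0.4851, 0.0136, 0.0266]
orientation: [0.0, 0.85, 0.527, 0.001]
force: [0.3, 0.0, 0.0]
finger_gap: 0.0724
finger_force: 0.0
```

Run:
```python
from h import *
go(.4855,.0134,.0235,1.111,False)
go(.4953,.0343,.0235,1.111,False)
```

```text
t 54.53 TCP [0.4851 0.0136 0.0266] yaw 1.11 -> 1.111 j6 0.43 gap 0.0724 F [0.3 0.  0. ]
 az total -0.0003 (rows>=1)  dx 0.000 dy 0.009 dz 0.061 tilt [ 1.3e-03 -1.0e-04 -1.0e+00]
t 54.53 TCP [0.4851 0.0136 0.0266] yaw 1.11 -> 1.111 j6 0.43 gap 0.0724 F [0.3 0.  0. ]
 az total -0.0003 (rows>=1)  dx 0.462 dy -0.001 dz 0.061 tilt [ 1.3e-03 -1.0e-04 -1.0e+00]
```

Emit:
step_arm:
  rows:
    - {"grip": 0.7, "dx": 0, "dy": 0, "dz": 0.05, "ax": 0, "ay": 0, "az": 0}
    - {"grip": 0.7, "dx": 0, "dy": 0, "dz": 0, "ax": 0, "ay": 0, "az": 0}
    - {"grip": 0, "dx": 0, "dy": 0, "dz": 0, "ax": 0, "ay": 0, "az": 0}
    - {"grip": 0, "dx": 0, "dy": 0, "dz": 0, "ax": 0, "ay": 0, "az": 0}
    - {"grip": 0, "dx": 0, "dy": 0, "dz": 0, "ax": 0, "ay": 0, "az": 0}
    - {"grip": 0, "dx": 0, "dy": 0, "dz": 0, "ax": 0, "ay": 0, "az": 0}
    - {"grip": 0, "dx": 0, "dy": 0, "dz": 0, "ax": 0, "ay": 0, "az": 0}
    - {"grip": 0, "dx": 0, "dy": 0, "dz": -0.03, "ax": 0, "ay": 0, "az": 0}
    - {"grip": 0, "dx": 0, "dy": 0, "dz": 0, "ax": 0, "ay": 0, "az": 0}
    - {"grip": 0, "dx": 0.12, "dy": 0, "dz": 0, "ax": 0, "ay": 0, "az": 0}
    - {"grip": 0, "dx": 0.12, "dy": 0, "dz": 0, "ax": 0, "ay": 0, "az": 0}
    - {"grip": 0, "dx": 0.12, "dy": 0, "dz": 0, "ax": 0, "ay": 0, "az": 0}
    - {"grip": 0, "dx": 0.11, "dy": 0, "dz": 0, "ax": 0, "ay": 0, "az": 0}
    - {"grip": 0, "dx": 0, "dy": 0, "dz": 0, "ax": 0, "ay": 0, "az": 0}
    - {"grip": 0, "dx": 0, "dy": 0, "dz": 0, "ax": 0, "ay": 0, "az": 0.025}
    - {"grip": 0, "dx": 0, "dy": 0, "dz": 0, "ax": 0, "ay": 0, "az": 0.025}
    - {"grip": 0, "dx": 0, "dy": 0, "dz": 0, "ax": 0, "ay": 0, "az": 0.025}
    - {"grip": 0, "dx": 0, "dy": 0, "dz": 0, "ax": 0, "ay": 0, "az": 0}
    - {"grip": 0, "dx": 0, "dy": 0, "dz": 0, "ax": 0, "ay": 0, "az": 0}

```text
time_s: 56.12
position: [0.4946, 0.035, 0.0247]
orientation: [-0.0, 0.905, 0.425, -0.0]
force: [0.7, -0.3, 0.3]
finger_gap: 0.0504
finger_force: 52.2
```

Run:
```python
from h import *
go(.4953,.0343,.0235,.87,False)
im,d=viewer.capture("wrist");c=cam("wrist");P=cloud(c,d)
m1=cv2.morphologyEx(((blue(im)>0)&(P[:,:,2]>.0625)&(P[:,:,2]<.073)).astype(np.uint8),cv2.MORPH_OPEN,np.ones((3,3)))
print(m1.sum(),np.median(P[m1>0],0).round(4))
```

```text
t 56.12 TCP [0.4946 0.035  0.0247] yaw 0.877 -> 0.87 j6 0.7 gap 0.0504 F [ 0.7 -0.3  0.3]
 az total 0.0024 (rows>=1)  dx -0.001 dy 0.020 dz 0.025 tilt [-2.e-04 -0.e+00 -1.e+00]
9793 [0.4954 0.0371 0.0662]
```

Lower by 1.3 mm, release, and rise straight up.

Emit:
step_arm:
  rows:
    - {"grip": 0, "dx": 0, "dy": 0, "dz": 0.026, "ax": 0, "ay": 0, "az": 0}
    - {"grip": 0, "dx": 0, "dy": 0, "dz": 0, "ax": 0, "ay": 0, "az": 0}
    - {"grip": 0.6, "dx": 0, "dy": 0, "dz": 0, "ax": 0, "ay": 0, "az": 0}
    - {"grip": 0.6, "dx": 0, "dy": 0, "dz": 0, "ax": 0, "ay": 0, "az": 0}
    - {"grip": 0.6, "dx": 0, "dy": 0, "dz": 0, "ax": 0, "ay": 0, "az": 0}
    - {"grip": 0.6, "dx": 0, "dy": 0, "dz": 0, "ax": 0, "ay": 0, "az": 0}
    - {"grip": 0.6, "dx": 0, "dy": 0, "dz": -0.3, "ax": 0, "ay": 0, "az": 0}
    - {"grip": 0.6, "dx": 0, "dy": 0, "dz": -0.6, "ax": 0, "ay": 0, "az": 0}
    - {"grip": 0.6, "dx": 0, "dy": 0, "dz": -0.6, "ax": 0, "ay": 0, "az": 0}
    - {"grip": 0.6, "dx": 0, "dy": 0, "dz": -0.6, "ax": 0, "ay": 0, "az": 0}
    - {"grip": 0.6, "dx": -0.5, "dy": 0, "dz": 0, "ax": 0, "ay": 0, "az": 0}
    - {"grip": 0.6, "dx": -0.5, "dy": 0.5, "dz": 0, "ax": 0, "ay": 0, "az": 0}
    - {"grip": 0.6, "dx": -0.5, "dy": 0.5, "dz": 0, "ax": 0, "ay": 0, "az": 0}
    - {"grip": 0.6, "dx": -0.3, "dy": 0.5, "dz": 0, "ax": 0, "ay": 0, "az": 0}
    - {"grip": 0.6, "dx": 0, "dy": 0, "dz": 0, "ax": 0, "ay": 0, "az": 0}
    - {"grip": 0.6, "dx": 0, "dy": 0, "dz": 0, "ax": 0, "ay": 0, "az": 0}
    - {"grip": 0.6, "dx": 0, "dy": 0, "dz": 0, "ax": 0, "ay": 0, "az": 0}

```text
time_s: 57.58
position: [0.4941, -0.0821, 0.1282]
orientation: [-0.0, 0.906, 0.423, -0.0]
force: [-0.0, 0.3, -0.1]
finger_gap: 0.0688
finger_force: 0.0
```

```bash
cat >> h.py <<'E'
def fin(name):
    im,d=viewer.capture("wrist");c=cam("wrist");P=cloud(c,d)
    m=(blue(im)>0)&(np.linalg.norm(P[:,:,:2]-[.4953,.0343],axis=2)<.06)
    m1=cv2.morphologyEx((m&(abs(P[:,:,2]-.066)<.004)).astype(np.uint8),cv2.MORPH_OPEN,np.ones((3,3)))
    p=P[m1>0];A=np.c_[p[:,:2]-p[:,:2].mean(0),np.ones(len(p))]
    print("plane",np.linalg.lstsq(A,p[:,2],rcond=None)[0].round(3),np.round(fit(c,m1>0,.066),4));reds(im,d,c)
    i2,_=viewer.capture("side");u,v=proj(cam("side"),[[.4953,.0343,.04]])[0].astype(int)
    cv2.imwrite(name,np.hstack([cv2.resize(i2[v-60:v+60,u-75:u+75,::-1],(400,320)),cv2.resize(im[:,:,::-1],(400,320))]))
    o,im,d,c=spacers("top",z=.018)
    for s in o: print("top",np.round(s,4))
E
python3 - <<'E'
from h import *
fin("pics/fin2.png")
s,_=st();print(s["position"],s["time_s"])
E
```

```text
plane [-0.003 -0.     0.066] [0.4946 0.0352 0.8833 0.8923]
red [322.2  10.5] 512 [0.5829 0.0214 0.0656] [[0.5808 0.0188 0.081 ]]
red [186.4  98.2] 1006 [0.4954 0.0343 0.0807] [[0.4955 0.0343 0.081 ]]
top [0.5189 0.2821 2.992  0.8891]
top [ 0.4943  0.0407 -1.9407  0.6677]
top [ 0.4414  0.2881 -0.1354  0.8883]
[ 0.49412319 -0.08136711  0.12836919] 57.7333
```

View pics/fin2.png

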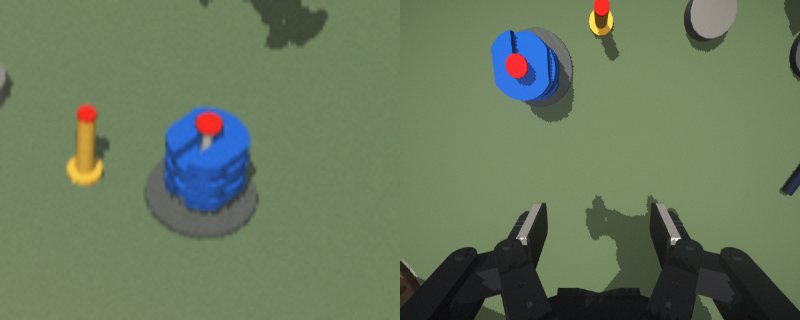

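The pack is straight and flat, with its top at 66 mm, level with the gauge post. The bench is clear and the arm is away from everything, so I'll hand it in.

```bash
python3 -c "
from cell import workorder
print(workorder.hand_in())"
```

```text
the job is handed in; nothing more can be done
None
```

I handed the job in: five spacers are stacked on the stem with their slots crossed, the pack top is level with the 66 mm gauge post, and the sixth bench spacer lies in an empty tray bay; the hand-in call returned no verdict.

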